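Fill the sugar tin, close it, and take off only its outer cap

ROBOT

A 6-joint arm with a two-finger parallel gripper is mounted at the origin on the work surface. World frame = base frame: x ahead of the robot, y to its left, z up, the work surface at z = 0. Lengths are in m, angles in rad, forces in N, time in s.
With the tool pointing down it reaches from about 0.425 to 0.95 m from the base axis. Payload 14.7 kg.
Tool frame: the origin (TCP) lies at the centre of the arm's flange, where the gripper is bolted on; the fingertips stand 173 mm ahead of it and the grasp point (between the pads) lies 155 mm ahead of it; x points along the fingers, z is the direction in which the jaws open and shut, and the axes are right-handed (so a half turn about x gives the same grasp; the last joint's range is limited). The gripper opens to 85 mm and grips with 20 to 120 N. Pads are 22 mm wide; open, the fingers measure 114 mm over their backs; the gripper's body (76 mm by 85 mm) begins 54 mm behind the grasp point. The pads swing forward as they close: fully open they stand 13 mm farther back than shut.
Start: joints at [-1.22, 0.48, 1.596, -0, 1.065, -0.047], TCP at [0.252, -0.599, 0.405] pointing down, gripper open.
Joint ranges: [-2.75, 2.75], [-0.82, 2.05], [0.23, 2.67], [-1.56, 4.7], [0.09, 2.69], [-2.92, 2.92]. Speed limits (rad/s): [1.89, 1.89, 2.39, 3.01, 3.01, 3.01].

INTERFACE

Orientations are given as [roll, pitch, yaw] about the fixed x, y, z axes, in that order (R = Rz(yaw) Ry(pitch) Rx(roll)).
In Python, from station import bot, viewer gives the robot as it stands.
- The arm moves only by the tool apply_moves, never from a script. Its argument "deltas" is one flat list of numbers, 7 for each row, row after row: the shift along the tool's x, y, z in m, then the turn, a rotation vector about the tool's x, y, z in degrees, then the gripper command: -1 is fully open, 1 is shut, values between are in proportion. A call has 1 to 10 rows; each row is the pose to reach, as a shift and turn from the pose commanded when the call began, along the tool's axes at that moment; what a row does not reach only later rows make up. A row lasts 1/12 s, in which the tool goes at most 41.7 mm and 7.16 degrees, less where a joint would pass 70% of its speed; a pose out of reach is approached as far as the arm can. A call with a gripper value outside its range is refused whole. The fingers move at their own pace and stop on an object; the grip force is fixed at half the most. Time passes only in rows, so rows that repeat a pose let the fingers close. It gives the time, the measured TCP pose, the force and the opening at its end, in the units of the state.
- bot.read_state(): the state, without advancing time (a new reading comes with each control period).
- viewer.grab_frame(name): name is "scene" or "top" or "wrist"; returns the picture (400x640x3 uint8, red, green, blue); there is no depth.
- viewer.get_calibration(name): a dict with "fx", "fy", "cx", "cy" (pixels), "k1" (the pictures are not rectified: a ray, as slopes to the right and down, at radius r is drawn at 1 + k1 r^2 times it, then the intrinsics apply), "view" (4x4, takes a point from world to camera coordinates). Camera axes: x right, y down, z forward; pixel columns grow to the right and rows downward; lengths in m; the calibration is good to about 2 mm. A picture is of the moment at which its call begins: read the wrist's pose just before it. get_calibration takes no time and is no camera call; for the wrist camera it gives the pose at the moment of the call.
- bot.finish_job(): hands the job in, once; it reports no verdict.
Trained networks look in the newest picture that a camera, given by its name, has taken for a name from the list of things; names that differ only in an ending like _2 or _b are one class to them, and where a whole thing is asked for, a point or a joint stands for the part that bears it (a point fixed in the world has none). Each returns a list of dicts, best first, with "confidence" (0 to 1); they miss things now and then, are a little off and sometimes report something else, mostly with a low value. They report only what shows in the picture. A call takes as long as a camera call.
- viewer.find_in(query, camera): "box" ([centre column, centre row, width, height] in pixels, round what is visible of it).
- viewer.masks_of(query, camera): "mask" (400x640 bool, what is visible of it) and "box" ([centre column, centre row, width, height] in pixels, round what is visible of it).
The state is a dict: "t": time; "q": joint angles; "joint_velocities": joint speeds; "joint_torque": joint torques, N m; "ee_pos": TCP position; "eef_rot": TCP orientation; "wrist_force": force on the tool from outside, world axes, zero at the start; "torque": the same for the moment, N m; "gripper_width": finger opening in m.
Only numpy, scipy, OpenCV 4.12 (cv2) and the standard library are available. Lean on these libraries where they do the work, as an engineer would, in place of code of your own. Each camera call takes 0.05 s, during which the arm holds its last target.

TASK

The sugar tin's outer cap needs a wipe, but the sugar must stay covered: first put exactly three sugar lumps from the board into the open tin on the turntable, leaving the fourth where it lies. Then pick up the double lid as one stack by the broad rim of its lower lid, cap still nested on top, and lower it gently (no dropping) until the inner lid is fully seated in the tin. Let go, lift only the outer cap by its knob about 10 cm straight up while the inner lid stays seated, and finish still holding the cap in the air, with the tin upright in its place and the other tins, egg cup and measuring cups not shifted.

Things in the scene. Friction and masses are not known exactly. Their poses are not given: they have to be found in the camera images.
- tin_mouth (a point): The open sugar tin: plain round aluminium, 58 mm outside diameter, 53 mm inside, 80 mm high (inside depth 77 mm), loose, about 140 g; it has no lid and is the tallest of the five tins on the white turntable. The point is the centre of its mouth, level with the rim; z is up along its axis.
- inner_rim (a point): The inner (lower) lid of the double lid, on its axis half-way up its broad rim, z up. The rim is a cylinder 64 mm in diameter, 14 mm thick, to be gripped to carry the whole double lid. It starts on the work surface, the point 23 mm up. Fully seated, the rim rests on the tin's edge, overhanging it 3 mm all round, the point 7 mm above the tin's mouth.
- cap_knob (a point): The outer lid (cap), steel, 54 mm in diameter, 10 mm high, sitting loosely over the inner lid's boss (3 mm play), with a round knob 20 mm in diameter, 22 mm high on top. Not fastened: lifted by the knob it comes off alone. The point is the knob's centre, 21 mm above the cap's underside, 28 mm above inner_rim while nested, 11 mm below the knob's top.
- lump1_mid (a point): Sugar lump 1 of four alike: white rounded block 28 x 20 x 18 mm (its own x, y, z), about 14 g, lying flat on the board. The point is its centre; x is along its 28 mm length, y across its 20 mm width. Lumps lie with centres at least 52 mm apart. It may be let fall into the tin from the mouth.
- lump2_mid (a point): Sugar lump 2 of four alike: white rounded block 28 x 20 x 18 mm (its own x, y, z), about 14 g, lying flat on the board. The point is its centre; x is along its 28 mm length, y across its 20 mm width. Lumps lie with centres at least 52 mm apart. It may be let fall into the tin from the mouth.
- lump3_mid (a point): Sugar lump 3 of four alike: white rounded block 28 x 20 x 18 mm (its own x, y, z), about 14 g, lying flat on the board. The point is its centre; x is along its 28 mm length, y across its 20 mm width. Lumps lie with centres at least 52 mm apart. It may be let fall into the tin from the mouth.
- lump4_mid (a point): Sugar lump 4 of four alike: white rounded block 28 x 20 x 18 mm (its own x, y, z), about 14 g, lying flat on the board. The point is its centre; x is along its 28 mm length, y across its 20 mm width. Lumps lie with centres at least 52 mm apart. It may be let fall into the tin from the mouth.
- board: Fixed olive-wood board 150 x 170 mm (its x, y), 12 mm thick, carrying the lumps. Origin at the centre of its underside, on the work surface.
- shut_tin1: Bystander: closed aluminium tin, 58 mm in diameter, 56 mm high, loose on the turntable with the sugar tin, centres about 106 mm apart or more. Origin at the centre of its underside.
- shut_tin2: Bystander: closed aluminium tin, 54 mm in diameter, 42 mm high, loose on the turntable with the sugar tin, centres about 106 mm apart or more. Origin at the centre of its underside.
- shut_tin3: Bystander: closed aluminium tin, 58 mm in diameter, 48 mm high, loose on the turntable with the sugar tin, centres about 106 mm apart or more. Origin at the centre of its underside.
- shut_tin4: Bystander: closed aluminium tin, 50 mm in diameter, 54 mm high, loose on the turntable with the sugar tin, centres about 106 mm apart or more. Origin at the centre of its underside.
- egg_cup: Bystander: orange ceramic egg cup, 50 mm wide, 58 mm high, loose. Origin at the centre of its underside.
- cups: Bystander: nested set of steel measuring cups, 80 mm wide, about 56 mm high, flat handles reaching 94 mm from the centre along its y. Loose. Origin at the centre of its underside.
- inner: The inner lid, aluminium, about 70 g. From the bottom: tapered plug 48 mm in diameter and 16 mm deep (enters the tin), broad rim 64 mm in diameter and 14 mm thick, boss 40 mm in diameter and 6 mm high hidden under the cap. Origin at the centre of the plug's underside, 23 mm below inner_rim.
- cap: The cap as a body, about 60 g: origin at the centre of its underside, 21 mm below the knob's centre.
- tin: The sugar tin as a  origin at the centre of its underside, 80 mm below its mouth. It stands on the turntable, a white disc 280 mm in diameter, top 30 mm above the work surface, that turns stiffly if pushed.

How it is judged:
On the way, in this order (a step that is already met when the one before it is completed fails the run):
1. exactly three lumps are in the tin, the fourth still lies where it was ((((horizontal distance between lump1_mid and tin_mouth below 0.027 m and z of lump1_mid in the frame of tin_mouth below -0.02 m) and (horizontal distance between lump2_mid and tin_mouth below 0.027 m and z of lump2_mid in the frame of tin_mouth below -0.02 m) and (horizontal distance between lump3_mid and tin_mouth below 0.027 m and z of lump3_mid in the frame of tin_mouth below -0.02 m) and distance of lump4_mid from where it was at the start of the episode below 0.05 m) or ((horizontal distance between lump1_mid and tin_mouth below 0.027 m and z of lump1_mid in the frame of tin_mouth below -0.02 m) and (horizontal distance between lump2_mid and tin_mouth below 0.027 m and z of lump2_mid in the frame of tin_mouth below -0.02 m) and distance of lump3_mid from where it was at the start of the episode below 0.05 m and (horizontal distance between lump4_mid and tin_mouth below 0.027 m and z of lump4_mid in the frame of tin_mouth below -0.02 m)) or ((horizontal distance between lump1_mid and tin_mouth below 0.027 m and z of lump1_mid in the frame of tin_mouth below -0.02 m) and distance of lump2_mid from where it was at the start of the episode below 0.05 m and (horizontal distance between lump3_mid and tin_mouth below 0.027 m and z of lump3_mid in the frame of tin_mouth below -0.02 m) and (horizontal distance between lump4_mid and tin_mouth below 0.027 m and z of lump4_mid in the frame of tin_mouth below -0.02 m)) or (distance of lump1_mid from where it was at the start of the episode below 0.05 m and (horizontal distance between lump2_mid and tin_mouth below 0.027 m and z of lump2_mid in the frame of tin_mouth below -0.02 m) and (horizontal distance between lump3_mid and tin_mouth below 0.027 m and z of lump3_mid in the frame of tin_mouth below -0.02 m) and (horizontal distance between lump4_mid and tin_mouth below 0.027 m and z of lump4_mid in the frame of tin_mouth below -0.02 m)))), for 0.2 s.
2. the double lid has been lifted as one, cap nested on the inner lid (horizontal distance between cap_knob and inner_rim below 0.008 m and z of cap_knob in the frame of inner_rim below 0.032 m and height (world z) of inner above 0.03 m), for 0.2 s.
3. the inner lid is fully seated in the tin with the cap still nested on it (z of inner_rim in the frame of tin_mouth between 0.004 and 0.01 m and horizontal distance between inner_rim and tin_mouth below 0.006 m and horizontal distance between cap_knob and inner_rim below 0.008 m and z of cap_knob in the frame of inner_rim below 0.032 m), for 0.2 s.
At the end, for the whole second after the job is handed in: Three lumps in the tin, the fourth within 50 mm of its start; tin upright, within 40 mm of its start; inner lid seated (6 mm of centre, rim point 4-10 mm over the mouth, within 0.1 rad) and at rest; fingers hold the cap still (over 1 N), 40 mm or more above its nested place, clear of all else ((((horizontal distance between lump1_mid and tin_mouth below 0.027 m and z of lump1_mid in the frame of tin_mouth below -0.02 m) and (horizontal distance between lump2_mid and tin_mouth below 0.027 m and z of lump2_mid in the frame of tin_mouth below -0.02 m) and (horizontal distance between lump3_mid and tin_mouth below 0.027 m and z of lump3_mid in the frame of tin_mouth below -0.02 m) and distance of lump4_mid from where it was at the start of the episode below 0.05 m) or ((horizontal distance between lump1_mid and tin_mouth below 0.027 m and z of lump1_mid in the frame of tin_mouth below -0.02 m) and (horizontal distance between lump2_mid and tin_mouth below 0.027 m and z of lump2_mid in the frame of tin_mouth below -0.02 m) and distance of lump3_mid from where it was at the start of the episode below 0.05 m and (horizontal distance between lump4_mid and tin_mouth below 0.027 m and z of lump4_mid in the frame of tin_mouth below -0.02 m)) or ((horizontal distance between lump1_mid and tin_mouth below 0.027 m and z of lump1_mid in the frame of tin_mouth below -0.02 m) and distance of lump2_mid from where it was at the start of the episode below 0.05 m and (horizontal distance between lump3_mid and tin_mouth below 0.027 m and z of lump3_mid in the frame of tin_mouth below -0.02 m) and (horizontal distance between lump4_mid and tin_mouth below 0.027 m and z of lump4_mid in the frame of tin_mouth below -0.02 m)) or (distance of lump1_mid from where it was at the start of the episode below 0.05 m and (horizontal distance between lump2_mid and tin_mouth below 0.027 m and z of lump2_mid in the frame of tin_mouth below -0.02 m) and (horizontal distance between lump3_mid and tin_mouth below 0.027 m and z of lump3_mid in the frame of tin_mouth below -0.02 m) and (horizontal distance between lump4_mid and tin_mouth below 0.027 m and z of lump4_mid in the frame of tin_mouth below -0.02 m))) and z of inner_rim in the frame of tin_mouth between 0.004 and 0.01 m and horizontal distance between inner_rim and tin_mouth below 0.006 m and angle between each of tin_mouth, inner_rim's own z axis and vertical below 0.1 rad and z of cap_knob in the frame of inner_rim above 0.068 m and height (world z) of cap_knob above 0.18 m and contact force between the fingers and cap above 1 N and contact force between each of cap, the fingers and inner below 0.05 N and linear speed of cap below 0.05 m/s and linear speed of inner below 0.03 m/s and distance of tin from where it was at the start of the episode below 0.04 m); the arm keeps its last pose, push and grip.
It fails at once if the cap comes off the inner lid while that lid is not seated in the tin (distance between cap_knob and inner_rim above 0.042 m and not (z of inner_rim in the frame of tin_mouth below 0.014 m and horizontal distance between inner_rim and tin_mouth below 0.008 m)).
It fails at once if the double lid is dropped onto the tin (horizontal distance between inner_rim and tin_mouth below 0.02 m and z of inner_rim in the frame of tin_mouth below 0.03 m and linear speed of inner above 0.4 m/s).
It fails at once if the sugar tin is tipped (angle between tin_mouth's own z axis and vertical above 0.4 rad).
It fails at once if another tin, the egg cup or the measuring cups are shifted by more than 30 mm (distance of any of shut_tin1, shut_tin2, shut_tin3, shut_tin4, egg_cup, cups from where it was at the start of the episode above 0.03 m).
It also fails if it takes over 72 s, if anything falls off the work surface, if the arm or the gripper's body presses on something with over 40 N, if the wrist force passes 120 N, or if a joint passes its speed limit or range.

## Working session

There is one attempt and no reset: what is moved stays moved. The work goes in short steps, Python scripts to look and compute and a tool call to move; the robot and the scene stay as the last step left them, time stands still between calls to the robot, and variables do not carry over. Pictures are saved under pics/ and viewed, and the job is handed in when it is done.

Besides the shell and the picture viewer there is one more tool, called after ">>>" as name(argument=value, ...) on one line, values as JSON. apply_moves: Moves the arm, as the interface text tells. Its arguments: {"type":"object","properties":{"deltas":{"type":"array","items":{"type":"number"}}},"required":["deltas"]}

```bash
ls; mkdir -p pics; python3 - <<'E'
from station import bot, viewer
import cv2
s=bot.read_state(); print(s)
for n in ["scene","top","wrist"]:
    im=viewer.grab_frame(n); cv2.imwrite(f"pics/{n}0.png",im[:,:,::-1]); c=viewer.get_calibration(n); print(n,c)
E
```

```text
pics
{'t': 0.0, 'q': array([-1.21961486e+00,  4.80822164e-01,  1.59685980e+00, -1.80936575e-05,
        1.06511608e+00, -4.66213248e-02]), 'joint_velocities': array([ 2.81648807e-04,  1.83790351e-04, -4.36356381e-05,  1.88112246e-03,
        1.47241686e-03, -1.93192299e-03]), 'joint_torque': array([ 2.55970946e-03, -9.50647688e+01, -4.30190313e+01,  9.49308583e-05,
        1.20574655e-02,  5.20278741e-05]), 'ee_pos': array([ 0.25174007, -0.59905322,  0.40408379]), 'eef_rot': array([3.1080938 , 1.56959084, 1.93510904]), 'wrist_force': array([ 0.39513747, -0.41774402, -0.26019739]), 'torque': array([ 0.01626707, -0.02502689, -0.0095057 ]), 'gripper_width': 0.08526929886003688}
scene {'fx': 364.11300094286685, 'fy': 364.11300094286685, 'cx': 325.1080951412704, 'cy': 193.50456320585246, 'k1': -0.012083690102931402, 'view': array([[ 0.28238074,  0.95926653, -0.00829754, -0.18294965],
       [ 0.58042374, -0.17773411, -0.79468162, -0.24706972],
       [-0.76378623,  0.2195867 , -0.60696975,  1.21132494],
       [ 0.        ,  0.        ,  0.        ,  1.        ]])}
top {'fx': 484.39963112170693, 'fy': 484.39963112170693, 'cx': 322.11680444529935, 'cy': 192.7557898427909, 'k1': 0.024466934136145493, 'view': array([[ 0.00422811, -0.99966508,  0.02553138, -0.01628845],
       [-0.9930475 , -0.0072009 , -0.1174939 ,  0.56918409],
       [ 0.1176384 , -0.02485709, -0.99274535,  1.25800963],
       [ 0.        ,  0.        ,  0.        ,  1.        ]])}
wrist {'fx': 298.911819173114, 'fy': 298.911819173114, 'cx': 326.8775553133393, 'cy': 194.1401232631471, 'k1': -0.055020509378783805, 'view': array([[ 3.87847022e-01, -9.21723660e-01, -4.27309980e-04,
        -6.49233770e-01],
       [-8.71849020e-01, -3.67010900e-01,  3.24318185e-01,
        -4.25932039e-02],
       [-2.99088572e-01, -1.25413293e-01, -9.45947954e-01,
         3.79730735e-01],
       [ 0.00000000e+00,  0.00000000e+00,  0.00000000e+00,
         1.00000000e+00]])}
```

View pics/scene0.png

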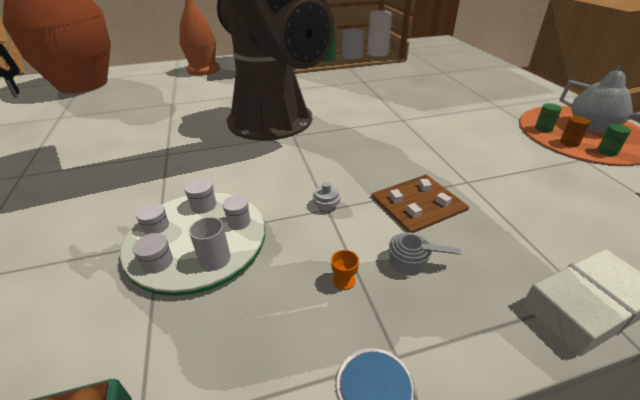

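View pics/top0.png

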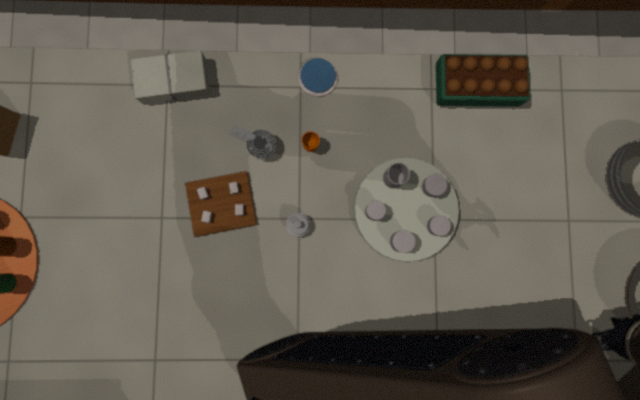

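View pics/wrist0.png

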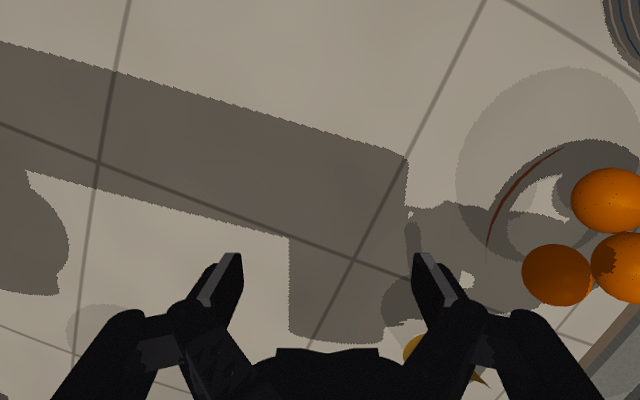

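```bash
cat > h.py <<'E'
from station import bot, viewer
import numpy as np, cv2
from scipy.spatial.transform import Rotation as R
def ray(cal,u,v):
    x=(u-cal['cx'])/cal['fx']; y=(v-cal['cy'])/cal['fy']
    xd,yd=x,y
    for _ in range(20):
        f=1+cal['k1']*(x*x+y*y); x,y=xd/f,yd/f
    V=np.array(cal['view']); Rm=V[:3,:3]; o=-Rm.T@V[:3,3]
    d=Rm.T@np.array([x,y,1.]); return o,d
def plane(cal,u,v,z):
    o,d=ray(cal,u,v); return o+d*(z-o[2])/d[2]
def proj(cal,p):
    V=np.array(cal['view']); c=V[:3,:3]@np.asarray(p,float)+V[:3,3]; x,y=c[:2]/c[2]
    f=1+cal['k1']*(x*x+y*y); return np.array([cal['cx']+cal['fx']*x*f, cal['cy']+cal['fy']*y*f])
def pose():
    s=bot.read_state(); return s, np.array(s['ee_pos']), R.from_euler('xyz',s['eef_rot'])
def goal(p, yaw=None, grasp=True, off=0.155):
    """world grasp point p, jaw axis (tool z) heading yaw (mod pi), tool pointing down -> tool deltas"""
    s,e,r=pose(); M=r.as_matrix()
    if yaw is None: yaw=np.arctan2(M[1,2],M[0,2])
    best=None
    for k in (0,np.pi,-np.pi):
        z=np.array([np.cos(yaw+k),np.sin(yaw+k),0]); x=np.array([0,0,-1.]); y=np.cross(z,x)
        rr=R.from_matrix(np.stack([x,y,z],1)); rv=(r.inv()*rr).as_rotvec()
        if best is None or np.linalg.norm(rv)<np.linalg.norm(best): best=rv
    t=np.asarray(p,float)+np.array([0,0,off if grasp else 0])
    d=M.T@(t-e); print('t',round(s['t'],2),'grasp now',np.round(e+M[:,0]*.155,4),'q6',round(s['q'][5],2),'delta',np.round(d,4),'turn',np.round(np.degrees(best),2))
    return d,best
E
cat > m1.py <<'E'
from h import *
for cam in ["top","scene"]:
    im=viewer.grab_frame(cam); cal=viewer.get_calibration(cam)
    for q in ["tin_mouth","inner_rim","cap_knob","lump1_mid","board","shut_tin1","egg_cup","cups"]:
        for m in viewer.masks_of(q,cam)[:6]:
            if m['confidence']<.2: continue
            M=m['mask']; c=cv2.minAreaRect(np.argwhere(M)[:,::-1].astype(np.float32)); ys,xs=np.where(M)
            cen=(xs.mean(),ys.mean())
            print(cam,q,round(m['confidence'],2),np.round(m['box'],1),'cen',np.round(cen,1),'rect',np.round(c[1],1),round(c[2],1),'z=.02',np.round(plane(cal,*cen,.021)[:2],4),'z.11',np.round(plane(cal,*cen,.11)[:2],4))
E
python3 m1.py
```

```text
top tin_mouth 0.67 [396.1 174.9  23.1  31.4] cen [396.5 174.2] rect [21.9 27.6] 45.0 z=.02 [ 0.6228 -0.2151] z.11 [ 0.6087 -0.199 ]
top cap_knob 0.78 [298.6 222.1  23.6  17.9] cen [297.4 223.7] rect [19.8 19.8] 45.0 z=.02 [0.4871 0.0524] z.11 [0.4823 0.0501]
top lump1_mid 0.69 [252.5 141.3  45.4  33.4] cen [256.6 141.2] rect [48.4 28.3] 43.7 z=.02 [0.7105 0.1652] z.11 [0.6904 0.1551]
top lump1_mid 0.45 [240.7 207.8   6.8  11.7] cen [239.5 209.2] rect [10.  7.] 90.0 z=.02 [0.525  0.2069] z.11 [0.5176 0.194 ]
top board 0.69 [219.7 204.3  69.2  67.6] cen [220.3 203.8] rect [56.2 66.7] 79.4 z=.02 [0.5392 0.2585] z.11 [0.5308 0.242 ]
top board 0.57 [401.6 241.7  25.1  19.4] cen [402.  240.7] rect [21. 24.] 90.0 z=.02 [ 0.4433 -0.2272] z.11 [ 0.4416 -0.2103]
top board 0.22 [433.6 184.3  26.9  22. ] cen [434.  184.8] rect [23. 24.] 90.0 z=.02 [ 0.5946 -0.3168] z.11 [ 0.5824 -0.2937]
top shut_tin1 0.89 [441.2 223.1  21.8  19.2] cen [438.3 224.7] rect [19. 23.] 90.0 z=.02 [ 0.4866 -0.3257] z.11 [ 0.4819 -0.302 ]
top shut_tin1 0.79 [433.9 187.4  26.6  20.3] cen [434.  184.9] rect [22. 24.] 90.
[... 1678 characters left out ...]
 82.9 z=.02 [ 0.4768 -0.1521] z.11 [ 0.5877 -0.1491]
scene shut_tin1 0.56 [202.1 195.3  31.1  35. ] cen [200.4 194.9] rect [35.7 28.9] 76.0 z=.02 [ 0.39   -0.2281] z.11 [ 0.5159 -0.212 ]
scene shut_tin1 0.55 [153.8 253.2  40.2  44.6] cen [152.2 252.7] rect [39.8 37.1] 63.4 z=.02 [ 0.5538 -0.3221] z.11 [ 0.6514 -0.2898]
scene egg_cup 0.85 [347.4 268.6  30.9  44. ] cen [344.8 268.6] rect [39. 28.] 90.0 z=.02 [0.6993 0.0228] z.11 [ 0.7719 -0.0043]
scene egg_cup 0.3 [425.5 252.2  75.2  43.7] cen [413.2 252.5] rect [70.6 42.8] 19.3 z=.02 [0.6995 0.1617] z.11 [0.772  0.1106]
scene cups 0.56 [424.8 252.6  73.4  43.2] cen [413.8 252.2] rect [43.4 68.7] 65.5 z=.02 [0.6991 0.1632] z.11 [0.7717 0.1119]
```

```bash
python3 - <<'E'
from h import *
s,e,r=pose(); cal=viewer.get_calibration('wrist'); V=np.array(cal['view']); c=-V[:3,:3].T@V[:3,3]
print('cam in tool',r.inv().apply(c-e), 'fwd in tool', r.inv().apply(V[2,:3]),'right',r.inv().apply(V[0,:3]))
print('tool axes',r.as_matrix().round(3))
goal([.50,.20,.25],np.radians(90))
E
```

```text
cam in tool [ 0.03146858  0.08314772 -0.00049137] fwd in tool [ 9.45929394e-01 -3.24371993e-01  6.25627083e-04] right [-4.83253754e-04  5.19474550e-04  9.99999748e-01]
tool axes [[ 0.     0.922  0.387]
 [-0.     0.387 -0.922]
 [-1.     0.     0.   ]]
t 1.05 grasp now [ 0.2518 -0.5992  0.2497] q6 -0.05 delta [-3.000e-04  5.384e-01 -6.407e-01] turn [22.79  0.   -0.  ]
```

>>> apply_moves(deltas=[0,0.437,-0.141,23,0,0,0.2,0,0.437,-0.141,23,0,0,0.2,0,0.437,-0.141,23,0,0,0.2,0,0.437,-0.141,23,0,0,0.2,0,0.437,-0.141,23,0,0,0.2,0,0.437,-0.141,23,0,0,0.2,0,0.437,-0.141,23,0,0,0.2,0,0.594,-0.671,23,0,0,0.2,0,0.594,-0.671,23,0,0,0.2,0,0.594,-0.671,23,0,0,0.2])

```text
t: 1.88
ee_pos: [0.4806, -0.2885, 0.4045]
eef_rot: [-2.391, 1.571, 2.318]
wrist_force: [0.4, 0.3, 0.2]
gripper_width: 0.0338
```

```bash
python3 - <<'E'
from h import *
goal([.54,.25,.25],np.radians(90)); print(bot.read_state()['gripper_width'])
E
```

```text
t 1.88 grasp now [ 0.4806 -0.2885  0.2495] q6 0.98 delta [-5.000e-04  5.760e-02 -5.387e-01] turn [-0.2  -0.01  0.01]
0.03384498816381386
```

>>> apply_moves(deltas=[0,0.058,-0.539,0,0,0,0.2,0,0.058,-0.539,0,0,0,0.2,0,0.058,-0.539,0,0,0,0.2,0,0.058,-0.539,0,0,0,0.2,0,0.058,-0.539,0,0,0,0.2,0,0.058,-0.539,0,0,0,0.2,0,0.058,-0.539,0,0,0,0.2,0,0.058,-0.539,0,0,0,0.2,0,0.058,-0.539,0,0,0,0.2,0,0.058,-0.539,0,0,0,0.2])

```text
t: 2.72
ee_pos: [0.5262, 0.1258, 0.405]
eef_rot: [1.72, 1.57, 0.146]
wrist_force: [2.4, -0.4, 0.4]
gripper_width: 0.0341
```

>>> apply_moves(deltas=[0,0,-0.122,0,0,0,0.2,0,0,-0.122,0,0,0,0.2,0,0,-0.122,0,0,0,0.2,0,0,-0.122,0,0,0,0.2,0,0,-0.122,0,0,0,0.2])

```text
t: 3.13
ee_pos: [0.5265, 0.2477, 0.4045]
eef_rot: [3.005, 1.571, 1.434]
wrist_force: [-0.4, -0.1, -1.2]
gripper_width: 0.0344
```

```bash
cat > lumps.py <<'E'
from h import *
import sys
tag=sys.argv[1]
cal=viewer.get_calibration('wrist'); im=viewer.grab_frame('wrist'); cv2.imwrite(f'pics/{tag}.png',im[:,:,::-1])
s,e,r=pose(); print(s['t'],e)
for m in viewer.masks_of('lump1_mid','wrist'):
    if m['confidence']<.1: continue
    M=m['mask']; ys,xs=np.where(M); cen=(xs.mean(),ys.mean())
    pts=np.array([plane(cal,x,y,.025)[:2] for x,y in zip(xs,ys)],np.float32)*1000
    c=cv2.minAreaRect(pts)
    print(round(m['confidence'],2),np.round(cen,1),'mean',np.round(pts.mean(0),1),'rect',np.round(c[0],1),np.round(c[1],1),round(c[2],1))
E
python3 lumps.py w1
```

```text
3.1833 [0.52661437 0.24630432 0.40447633]
0.82 [360.3 166.7] mean [524.9 207.9] rect [524.9 207.6] [30.9 20.4] 1.5
0.69 [473.2 187.9] mean [498.3  66.6] rect [493.9  60.3] [44.9 62.3] 51.6
```

View pics/w1.png

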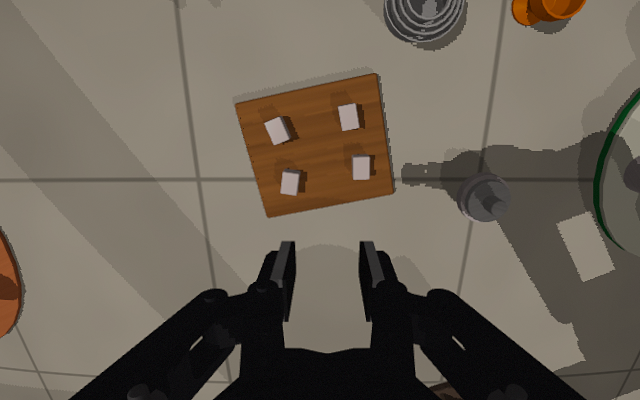

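```bash
cat > seg.py <<'E'
from h import *
import sys
tag=sys.argv[1]
cal=viewer.get_calibration('wrist'); im=viewer.grab_frame('wrist'); cv2.imwrite(f'pics/{tag}.png',im[:,:,::-1])
hsv=cv2.cvtColor(im,cv2.COLOR_RGB2HSV)
w=((hsv[...,1]<70)&(hsv[...,2]>110)).astype(np.uint8)
n,lab,st,cen=cv2.connectedComponentsWithStats(w)
for i in range(1,n):
    if not 150<st[i,4]<6000: continue
    ys,xs=np.where(lab==i)
    p=plane(cal,*cen[i],.026)
    if not(.44<p[0]<.65 and .15<p[1]<.36): continue
    pts=np.array([plane(cal,x,y,.027)[:2] for x,y in zip(xs,ys)],np.float32)*1000
    c=cv2.minAreaRect(pts); a=c[2] if c[1][0]>c[1][1] else c[2]+90
    print(np.round(cen[i],1),st[i,4],'mean',np.round(pts.mean(0),1),'rect c',np.round(c[0],1),np.round(c[1],1),'long axis deg',round(a,1))
E
python3 seg.py w2
```

```text
[345.9 116.7] 446 mean [583.3 223.7] rect c [583.1 223.8] [27.6 19.9] long axis deg 11.1
[274.  130.8] 430 mean [567.9 305.7] rect c [567.6 305.8] [27.9 20.2] long axis deg 21.9
[358.8 167.8] 389 mean [524.  207.4] rect c [523.7 207.6] [27.4 20.1] long axis deg 2.3
[287.2 183.3] 361 mean [504.9 293.3] rect c [504.7 293.4] [20.  27.5] long axis deg 171.1
```

```bash
python3 - <<'E'
from h import *
goal([.5238,.2074,.08],np.radians(92));goal([.5238,.2074,.033],np.radians(92))
E
```

```text
t 3.28 grasp now [0.5268 0.2448 0.2497] q6 1.96 delta [ 0.1697 -0.0029  0.0374] turn [-2.24  0.02  0.01]
t 3.28 grasp now [0.5268 0.2448 0.2497] q6 1.96 delta [ 0.2167 -0.0029  0.0374] turn [-2.24  0.02  0.01]
```

>>> apply_moves(deltas=[0.17,-0.003,0.037,-2.2,0,0,0.2,0.17,-0.003,0.037,-2.2,0,0,0.2,0.17,-0.003,0.037,-2.2,0,0,0.2,0.17,-0.003,0.037,-2.2,0,0,0.2,0.17,-0.003,0.037,-2.2,0,0,0.2,0.17,-0.003,0.037,-2.2,0,0,0.2,0.17,-0.003,0.037,-2.2,0,0,0.2])

```text
t: 3.87
ee_pos: [0.5246, 0.2084, 0.236]
eef_rot: [1.916, 1.57, 0.378]
wrist_force: [-0.0, -0.4, 0.4]
gripper_width: 0.034
```

```bash
python3 - <<'E'
from h import *
im=viewer.grab_frame('wrist'); cv2.imwrite('pics/w3.png',im[:,:,::-1])
goal([.5238,.2074,.033],np.radians(92))
E
```

```text
t 3.92 grasp now [0.5253 0.209  0.0818] q6 1.86 delta [ 0.0488 -0.0013  0.0014] turn [-0.05 -0.05 -0.15]
```

View pics/w3.png

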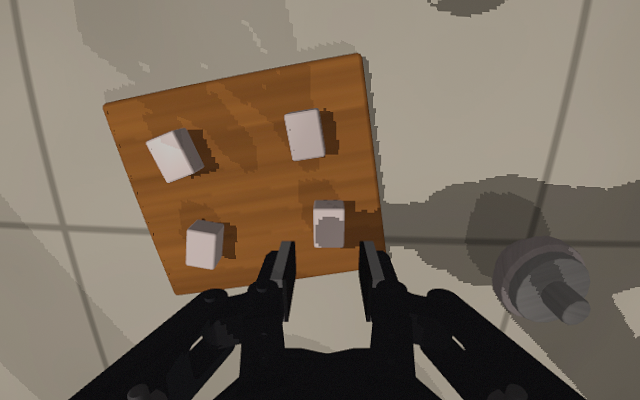

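>>> apply_moves(deltas=[0.03,-0.001,0.001,0,0,0,0.2,0.049,-0.001,0.001,0,0,0,0.2,0.049,-0.001,0.001,0,0,0,0.2,0.049,-0.001,0.001,0,0,0,1,0.049,-0.001,0.001,0,0,0,1,0.049,-0.001,0.001,0,0,0,1,0.049,-0.001,0.001,0,0,0,1,0.049,-0.001,0.001,0,0,0,1])

```text
t: 4.58
ee_pos: [0.5236, 0.2081, 0.1878]
eef_rot: [1.887, 1.568, 0.351]
wrist_force: [-0.8, 1.2, 12.7]
gripper_width: 0.0185
```

>>> apply_moves(deltas=[-0.04,0,0,0,0,0,1,-0.08,0,0,0,0,0,1,-0.12,0,0,0,0,0,1,-0.16,0,0,0,0,0,1,-0.2,0,0,0,0,0,1,-0.2,0.06,0.36,0,0,0,1,-0.2,0.06,0.36,0,0,0,1,-0.2,0.06,0.36,0,0,0,1,-0.2,0.06,0.36,0,0,0,1,-0.2,0.06,0.36,0,0,0,1])

```text
t: 5.42
ee_pos: [0.5641, 0.0017, 0.3874]
eef_rot: [1.5, 1.569, -0.036]
wrist_force: [1.1, 0.8, -0.2]
gripper_width: 0.0185
```

>>> apply_moves(deltas=[0,0.03,0.18,0,0,0,1,0,0.03,0.18,0,0,0,1,0,0.03,0.18,0,0,0,1,0,0.03,0.18,0,0,0,1,0,0.03,0.18,0,0,0,1,0,0.03,0.18,0,0,0,1])

```text
t: 5.92
ee_pos: [0.6008, -0.1791, 0.3869]
eef_rot: [0.948, 1.568, -0.591]
wrist_force: [-0.7, -0.3, -0.7]
gripper_width: 0.0189
```

```bash
python3 - <<'E'
from h import *
cal=viewer.get_calibration('wrist');im=viewer.grab_frame('wrist'); cv2.imwrite('pics/w4.png',im[:,:,::-1])
im=viewer.grab_frame('top'); cv2.imwrite('pics/t4.png',cv2.resize(im[60:310,150:490,::-1],None,fx=2.2,fy=2.2,interpolation=cv2.INTER_CUBIC))
for m in viewer.masks_of('tin_mouth','wrist'): print(m['confidence'],m['box'],plane(cal,*m['box'][:2],.11))
goal([.61,-.2,.2],np.radians(90)); print(bot.read_state()['gripper_width'])
E
```

```text
0.76 [355.4, 175.4, 64.9, 72.7] [ 0.6178653  -0.20314295  0.11      ]
t 6.07 grasp now [ 0.6002 -0.1749  0.2314] q6 1.2 delta [0.0314 0.009  0.0254] turn [ 1.97 -0.01 -0.02]
0.018468712624620326
```

View pics/w4.png

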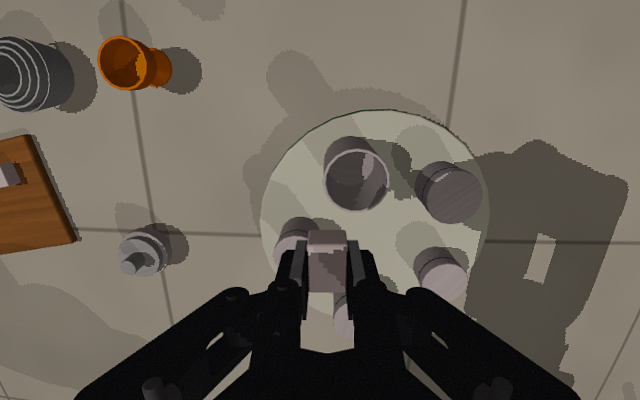

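View pics/t4.png

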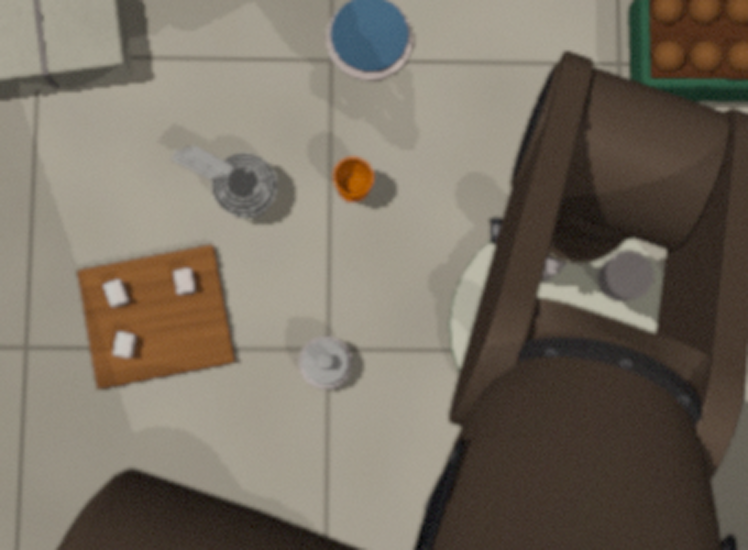

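```bash
python3 - <<'E'
from h import *
im=cv2.imread('pics/w4.png'); cv2.imwrite('pics/c4.png',cv2.resize(im[120:230,300:410],None,fx=5,fy=5,interpolation=cv2.INTER_CUBIC))
cal=viewer.get_calibration('wrist')
for uv in [(357,181),(324,181),(390,181),(357,149),(357,213)]: print(uv,plane(cal,*uv,.11))
E
```

```text
(357, 181) [ 0.61209326 -0.20008089  0.11      ]
(324, 181) [ 0.61110565 -0.17192505  0.11      ]
(390, 181) [ 0.61310035 -0.22834062  0.11      ]
(357, 149) [ 0.63954618 -0.1982523   0.11      ]
(357, 213) [ 0.58262801 -0.2020774   0.11      ]
```

View pics/c4.png

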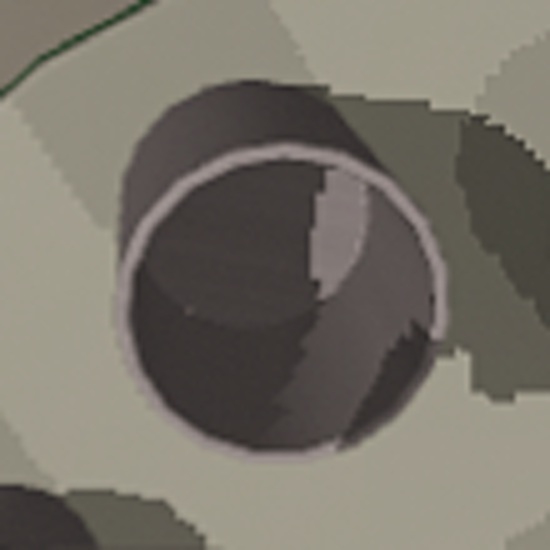

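```bash
python3 - <<'E'
from h import *
goal([.6115,-.2,.15],np.radians(90));goal([.6115,-.2,.134],np.radians(90))
E
```

```text
t 6.07 grasp now [ 0.6002 -0.1749  0.2314] q6 1.2 delta [0.0814 0.0105 0.0255] turn [ 1.97 -0.01 -0.02]
t 6.07 grasp now [ 0.6002 -0.1749  0.2314] q6 1.2 delta [0.0974 0.0105 0.0255] turn [ 1.97 -0.01 -0.02]
```

>>> apply_moves(deltas=[0.02,0.01,0.025,2,0,0,1,0.05,0.01,0.025,2,0,0,1,0.08,0.01,0.025,2,0,0,1,0.097,0.01,0.025,2,0,0,1,0.097,0.01,0.025,2,0,0,1,0.097,0.01,0.025,2,0,0,1])

```text
t: 6.57
ee_pos: [0.6112, -0.1987, 0.2888]
eef_rot: [-2.022, 1.569, 2.691]
wrist_force: [0.7, 0.1, -0.1]
gripper_width: 0.0188
```

```bash
python3 - <<'E'
from h import *
im=viewer.grab_frame('wrist'); cv2.imwrite('pics/w5.png',im[:,:,::-1])
im=viewer.grab_frame('scene'); cv2.imwrite('pics/s5.png',cv2.resize(im[140:310,100:340,::-1],None,fx=3,fy=3))
goal([.6115,-.2,.134],np.radians(90))
E
```

```text
t 6.67 grasp now [ 0.6122 -0.1995  0.1354] q6 1.21 delta [ 0.0014 -0.0004  0.0006] turn [ 0.05  0.04 -0.11]
```

View pics/w5.png

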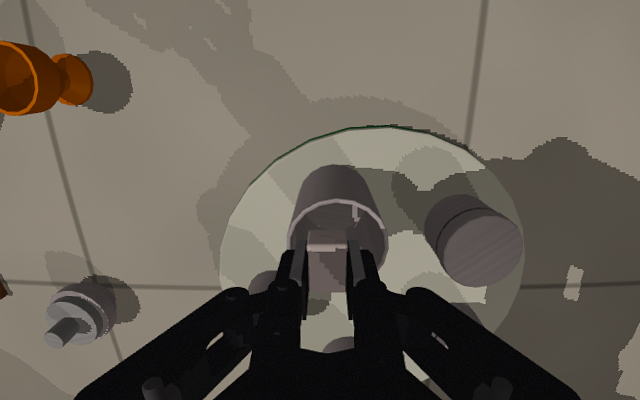

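View pics/s5.png

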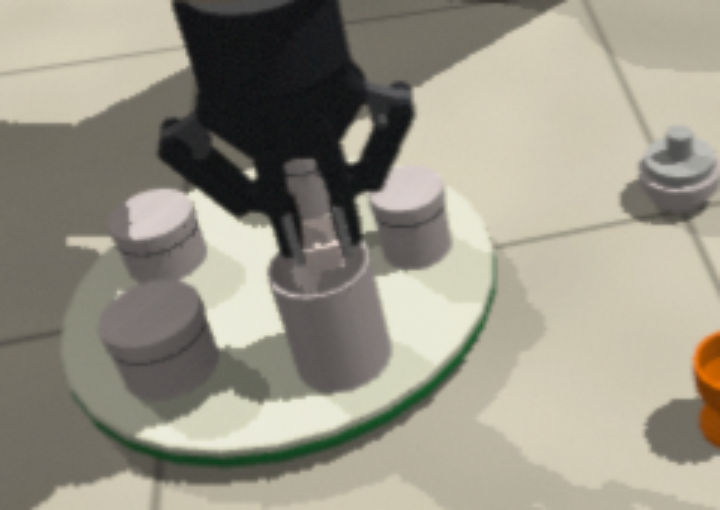

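```bash
python3 - <<'E'
from h import *
im=cv2.imread('pics/w5.png'); cv2.imwrite('pics/c5.png',cv2.resize(im[160:280,270:410],None,fx=5,fy=5,interpolation=cv2.INTER_CUBIC))
cal=viewer.get_calibration('wrist')
for uv in [(337,199),(288,240),(387,240)]: print(uv,plane(cal,*uv,.11))
E
```

```text
(337, 199) [ 0.64148652 -0.20467383  0.11      ]
(288, 240) [ 0.6171795  -0.17767465  0.11      ]
(387, 240) [ 0.61718827 -0.23290911  0.11      ]
```

View pics/c5.png

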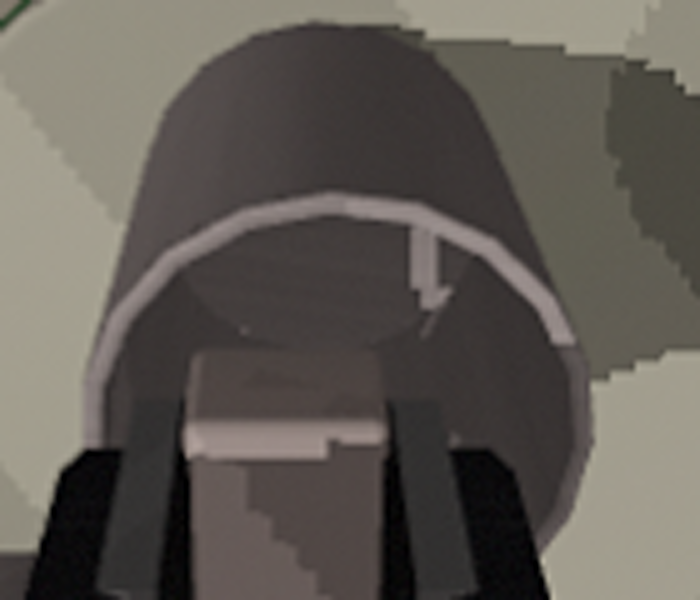

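>>> apply_moves(deltas=[0,0,0.005,0,0,0,1,0,0,0.005,0,0,0,1,0,0,0.005,0,0,0,0.2,0,0,0.005,0,0,0,0.2,0,0,0.005,0,0,0,0.2,-0.03,0,0.005,0,0,0,0.2,-0.07,0,0.005,0,0,0,0.2,-0.1,0,0.005,0,0,0,0.2,-0.1,0,0.005,0,0,0,0.2])

```text
t: 7.42
ee_pos: [0.6128, -0.2055, 0.3952]
eef_rot: [1.206, 1.562, -0.365]
wrist_force: [0.9, -0.5, 0.5]
gripper_width: 0.0343
```

```bash
cat > tin.py <<'E'
from h import *
import sys
s0,e0,_=pose(); cal=viewer.get_calibration('wrist');im=viewer.grab_frame('wrist');s1,e1,_=pose(); cv2.imwrite(f'pics/{sys.argv[1]}.png',im[:,:,::-1])
print('moved during',np.round(e1-e0,4))
# fit rim: edges, radial ray search against circle model at z=.11
g=cv2.Canny(cv2.GaussianBlur(im,(3,3),0),30,80); dt=cv2.distanceTransform(255-g,cv2.DIST_L2,3)
from scipy.optimize import minimize
def cost(p,rad=(.029,.0265)):
    tot=[]
    for rr in rad:
        for a in np.linspace(0,2*np.pi,90,endpoint=False):
            u,v=proj(cal,[p[0]+rr*np.cos(a),p[1]+rr*np.sin(a),.11])
            ui,vi=int(round(u)),int(round(v))
            if 0<=ui<640 and 0<=vi<400: tot.append(min(dt[vi,ui],4))
            else: tot.append(4)
    return np.mean(tot)
best=min(((cost((x,y)),x,y) for x in np.arange(.60,.626,.001) for y in np.arange(-.218,-.19,.001)))
print('tin fit',np.round(best,4))
o=im[:,:,::-1].copy()
for a in np.linspace(0,2*np.pi,60): cv2.circle(o,tuple(np.round(proj(cal,[best[1]+.029*np.cos(a),best[2]+.029*np.sin(a),.11])).astype(int).tolist()),0,(0,0,255),-1)
cv2.imwrite(f'pics/{sys.argv[1]}o.png',cv2.resize(o[100:300,220:460],None,fx=3,fy=3,interpolation=cv2.INTER_NEAREST))
E
python3 tin.py w6
```

```text
moved during [-0.0006  0.0002 -0.0028]
tin fit [ 1.0251  0.613  -0.204 ]
```

View pics/w6o.png

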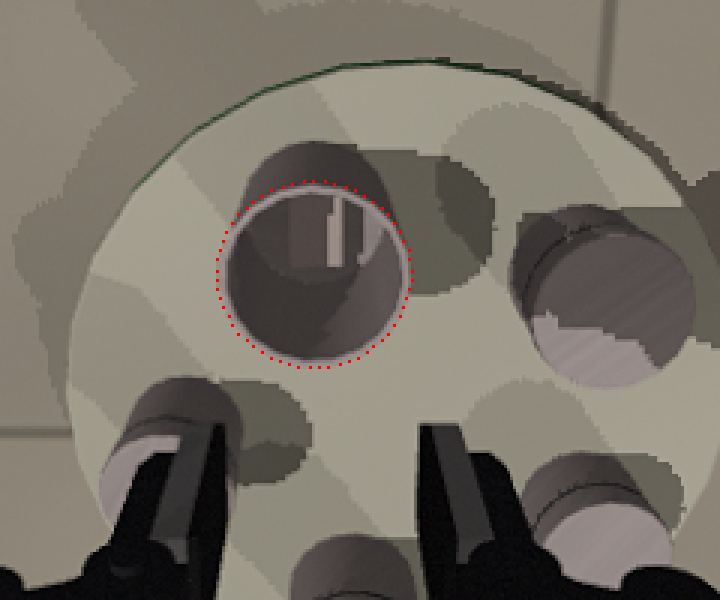

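```bash
python3 - <<'E'
from h import *
goal([.5833,.2237,.2],np.radians(101))
E
```

```text
t 7.47 grasp now [ 0.613  -0.2057  0.2374] q6 1.2 delta [ 0.0363 -0.0291 -0.4291] turn [-11.01   0.15  -0.31]
```

>>> apply_moves(deltas=[0,-0.029,-0.429,-11,0,0,0.2,0,-0.029,-0.429,-11,0,0,0.2,0,-0.029,-0.429,-11,0,0,0.2,0,-0.029,-0.429,-11,0,0,0.2,0,-0.029,-0.429,-11,0,0,0.2,0,-0.029,-0.429,-11,0,0,0.2,0,-0.029,-0.429,-11,0,0,0.2,0,-0.029,-0.429,-11,0,0,0.2,0,-0.029,-0.429,-11,0,0,0.2,0.03,-0.029,-0.429,-11,0,0,0.2])

```text
t: 8.3
ee_pos: [0.5838, 0.2084, 0.3708]
eef_rot: [1.726, 1.567, 0.347]
wrist_force: [1.4, 0.7, 0.4]
gripper_width: 0.034
```

```bash
python3 - <<'E'
from h import *
goal([.5833,.2237,.08],np.radians(101))
E
```

```text
t 8.3 grasp now [0.5844 0.2087 0.2158] q6 1.67 delta [ 0.1358  0.0019 -0.015 ] turn [ 0.01 -0.04 -0.24]
```

>>> apply_moves(deltas=[0.04,0.002,-0.013,0,0,0,0.2,0.08,0.002,-0.013,0,0,0,0.2,0.12,0.002,-0.013,0,0,0,0.2,0.135,0.002,-0.013,0,0,0,0.2,0.135,0.002,-0.013,0,0,0,0.2,0.135,0.002,-0.013,0,0,0,0.2])

```text
t: 8.8
ee_pos: [0.5826, 0.2187, 0.2327]
eef_rot: [-1.458, 1.568, -2.836]
wrist_force: [0.3, 0.1, 0.5]
gripper_width: 0.0339
```

```bash
python3 seg.py w7; python3 - <<'E'
from h import *
goal([.5833,.2237,.036],np.radians(101))
E
```

```text
[319.4 225.1] 1240 mean [583.4 223.9] rect c [585.2 224.1] [32.1 19.8] long axis deg 11.0
[189.8 224.4] 1194 mean [567.6 306.2] rect c [567.3 306.2] [28.2 20. ] long axis deg 21.5
[409.7 280. ] 574 mean [554.2 154.9] rect c [554.7 156.6] [39.3 13.6] long axis deg 60.9
[327.7 342.7] 1123 mean [488.3 199.8] rect c [486.9 200.1] [16.  65.1] long axis deg 101.2
t 8.85 grasp now [0.5833 0.2188 0.0791] q6 1.69 delta [ 0.0431  0.0009 -0.0048] turn [-0.02 -0.    0.  ]
```

View pics/w7.png

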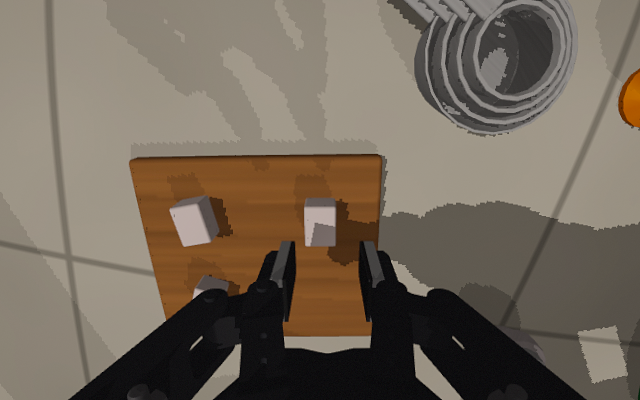

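>>> apply_moves(deltas=[0.01,0.001,-0.005,0,0,0,0.2,0.035,0.001,-0.005,0,0,0,0.2,0.044,0.001,-0.005,0,0,0,0.2,0.044,0.001,-0.005,0,0,0,0.2,0.044,0.001,-0.005,0,0,0,1,0.044,0.001,-0.005,0,0,0,1,0.044,0.001,-0.005,0,0,0,1,0.044,0.001,-0.005,0,0,0,1,0.044,0.001,-0.005,0,0,0,1])

```text
t: 9.6
ee_pos: [0.5834, 0.224, 0.1906]
eef_rot: [1.689, 1.57, 0.31]
wrist_force: [0.1, -0.7, 7.8]
gripper_width: 0.0181
```

>>> apply_moves(deltas=[-0.04,0,0,0,0,0,1,-0.08,0,0,0,0,0,1,-0.12,0,0,0,0,0,1,-0.16,0,0,0,0,0,1,-0.18,0,0,0,0,0,1,-0.18,0,0,0,0,0,1])

```text
t: 10.1
ee_pos: [0.5843, 0.2243, 0.3756]
eef_rot: [1.698, 1.563, 0.32]
wrist_force: [0.8, 1.1, -0.1]
gripper_width: 0.0182
```

```bash
python3 - <<'E'
from h import *
goal([.613,-.2045,.2],np.radians(90))
E
```

```text
t 10.1 grasp now [0.5855 0.2247 0.2206] q6 1.7 delta [ 0.0197 -0.0537  0.4264] turn [10.99 -0.11 -0.46]
```

>>> apply_moves(deltas=[0,-0.054,0.426,11,0,0,1,0,-0.054,0.426,11,0,0,1,0,-0.054,0.426,11,0,0,1,0,-0.054,0.426,11,0,0,1,0,-0.054,0.426,11,0,0,1,0,-0.054,0.426,11,0,0,1,0,-0.054,0.426,11,0,0,1,0,-0.054,0.426,11,0,0,1,0,-0.054,0.426,11,0,0,1,0,-0.054,0.426,11,0,0,1])

```text
t: 10.93
ee_pos: [0.61, -0.194, 0.3696]
eef_rot: [-2.031, 1.571, 2.681]
wrist_force: [0.6, 0.2, -0.6]
gripper_width: 0.0185
```

>>> apply_moves(deltas=[0,0,0.01,0,0,0,1,0.02,0,0.01,0,0,0,1,0.04,0,0.01,0,0,0,1,0.04,0,0.01,0,0,0,1])

```text
t: 11.27
ee_pos: [0.609, -0.2018, 0.3261]
eef_rot: [-1.953, 1.565, 2.758]
wrist_force: [-1.7, 0.1, -0.6]
gripper_width: 0.0184
```

```bash
python3 - <<'E'
from h import *
goal([.613,-.2045,.137],np.radians(90))
E
```

```text
t 11.27 grasp now [ 0.6083 -0.2015  0.1711] q6 1.2 delta [0.0341 0.0041 0.0028] turn [-0.06 -0.11  0.28]
```

>>> apply_moves(deltas=[0.02,0.004,0.003,0,0,0,1,0.034,0.004,0.003,0,0,0,1,0.034,0.004,0.003,0,0,0,1,0.034,0.004,0.003,0,0,0,1,0.034,0.004,0.003,0,0,0,1])

```text
t: 11.68
ee_pos: [0.6148, -0.2047, 0.2969]
eef_rot: [1.218, 1.57, -0.353]
wrist_force: [0.1, -0.7, 0.0]
gripper_width: 0.0184
```

```bash
python3 - <<'E'
from h import *
im=viewer.grab_frame('wrist'); cv2.imwrite('pics/w8.png',im[:,:,::-1])
goal([.613,-.2045,.137],np.radians(90))
E
```

```text
t 11.73 grasp now [ 0.615  -0.2048  0.1421] q6 1.2 delta [ 0.0051 -0.0018 -0.0003] turn [ 0.01  0.03 -0.07]
```

View pics/w8.png

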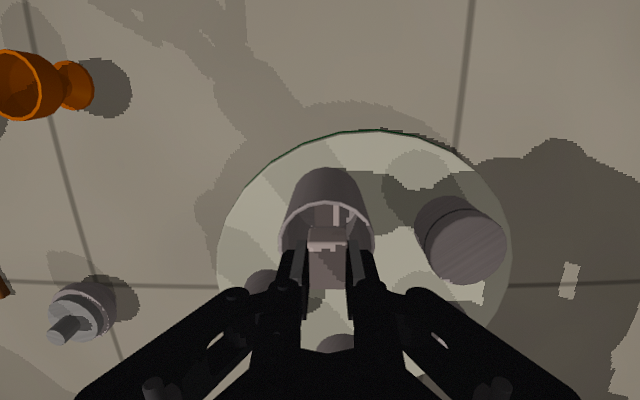

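>>> apply_moves(deltas=[0.005,-0.002,0,0,0,0,1,0.005,-0.002,0,0,0,0,0.2,0.005,-0.002,0,0,0,0,0.2,0.005,-0.002,0,0,0,0,0.2,-0.03,-0.002,0,0,0,0,0.2,-0.07,-0.002,0,0,0,0,0.2,-0.1,-0.002,0,0,0,0,0.2,-0.1,-0.002,0,0,0,0,0.2])

```text
t: 12.4
ee_pos: [0.614, -0.2054, 0.4026]
eef_rot: [1.207, 1.562, -0.364]
wrist_force: [1.1, -0.2, 0.8]
gripper_width: 0.034
```

```bash
python3 tin.py w9;  python3 - <<'E'
from h import *
goal([.5675,.306,.23],np.radians(112))
E
```

```text
moved during [-0.0006  0.0002 -0.0029]
tin fit [ 0.9776  0.612  -0.204 ]
t 12.45 grasp now [ 0.6143 -0.2056  0.2447] q6 1.2 delta [ 0.0132 -0.046  -0.5112] turn [-22.01   0.19  -0.31]
```

View pics/w9o.png

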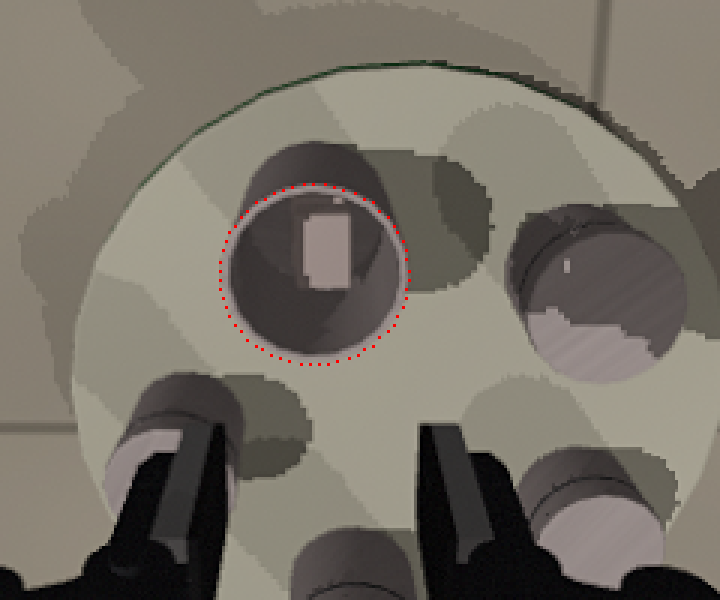

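>>> apply_moves(deltas=[0,-0.046,-0.511,-22,0,0,0.2,0,-0.046,-0.511,-22,0,0,0.2,0,-0.046,-0.511,-22,0,0,0.2,0,-0.046,-0.511,-22,0,0,0.2,0,-0.046,-0.511,-22,0,0,0.2,0,-0.046,-0.511,-22,0,0,0.2,0,-0.046,-0.511,-22,0,0,0.2,0,-0.046,-0.511,-22,0,0,0.2,0,-0.046,-0.511,-22,0,0,0.2,0,-0.046,-0.511,-22,0,0,0.2])

```text
t: 13.28
ee_pos: [0.5743, 0.212, 0.395]
eef_rot: [-1.64, 1.57, -2.827]
wrist_force: [1.4, 0.2, 0.3]
gripper_width: 0.0345
```

```bash
python3 - <<'E'
from h import *
goal([.5675,.306,.08],np.radians(112))
E
```

```text
t 13.28 grasp now [0.5742 0.212  0.24  ] q6 1.49 delta [ 0.1599  0.029  -0.0897] turn [-0.01 -0.    0.07]
```

>>> apply_moves(deltas=[0.02,0.029,-0.09,0,0,0,0.2,0.05,0.029,-0.09,0,0,0,0.2,0.09,0.029,-0.09,0,0,0,0.2,0.13,0.029,-0.09,0,0,0,0.2,0.16,0.029,-0.09,0,0,0,0.2,0.16,0.029,-0.09,0,0,0,0.2,0.16,0.029,-0.09,0,0,0,0.2])

```text
t: 13.87
ee_pos: [0.5671, 0.3039, 0.2332]
eef_rot: [-1.506, 1.565, -2.693]
wrist_force: [-0.5, -0.1, -0.1]
gripper_width: 0.034
```

```bash
python3 seg.py w10; python3 - <<'E'
from h import *
goal([.5675,.306,.036],np.radians(112))
E
```

```text
[326.1 222.5] 1035 mean [569.4 305.6] rect c [567.7 305.5] [27.7 19.6] long axis deg 20.9
[307.3 303. ] 1023 mean [505.8 294.5] rect c [508.1 294.4] [24.2 36.1] long axis deg 171.5
[319.3 343.2] 940 mean [473.9 272.6] rect c [473.9 267.3] [14.4 65.9] long axis deg 102.3
[433.1 377.6] 1019 mean [472.5 172. ] rect c [470.8 171.8] [75.7 17.4] long axis deg 58.9
t 13.92 grasp now [0.5681 0.3041 0.0808] q6 1.63 delta [ 0.0448 -0.     -0.002 ] turn [-0.02  0.01  0.11]
```

View pics/w10.png

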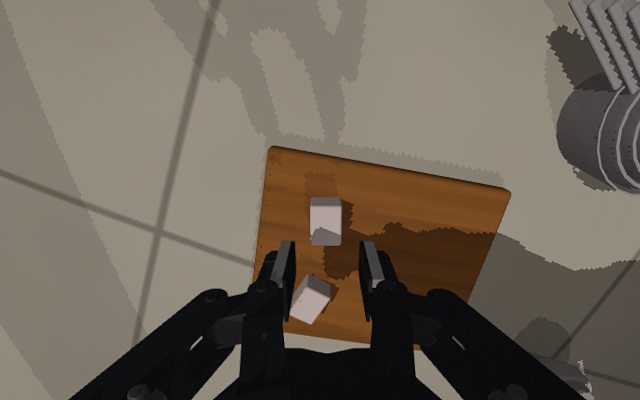

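>>> apply_moves(deltas=[0.01,0,-0.002,0,0,0,0.2,0.035,0,-0.002,0,0,0,0.2,0.045,0,-0.002,0,0,0,0.2,0.045,0,-0.002,0,0,0,0.2,0.045,0,-0.002,0,0,0,1,0.045,0,-0.002,0,0,0,1,0.045,0,-0.002,0,0,0,1,0.045,0,-0.002,0,0,0,1,0.045,0,-0.002,0,0,0,1])

```text
t: 14.67
ee_pos: [0.5681, 0.3065, 0.1921]
eef_rot: [1.612, 1.569, 0.425]
wrist_force: [-1.5, -0.2, 7.9]
gripper_width: 0.0186
```

>>> apply_moves(deltas=[-0.04,0,0,0,0,0,1,-0.08,0,0,0,0,0,1,-0.12,0,0,0,0,0,1,-0.16,0,0,0,0,0,1,-0.18,0,0,0,0,0,1,-0.18,0,0,0,0,0,1])

```text
t: 15.17
ee_pos: [0.5688, 0.3069, 0.3772]
eef_rot: [1.636, 1.562, 0.449]
wrist_force: [0.9, 0.6, 0.0]
gripper_width: 0.0176
```

```bash
python3 - <<'E'
from h import *
goal([.613,-.2045,.2],np.radians(90))
E
```

```text
t 15.17 grasp now [0.57   0.3075 0.2222] q6 1.63 delta [ 0.0205 -0.1507  0.4907] turn [21.99 -0.13 -0.5 ]
```

>>> apply_moves(deltas=[0,-0.151,0.49,22,0,0,1,0,-0.151,0.49,22,0,0,1,0,-0.151,0.49,22,0,0,1,0,-0.151,0.49,22,0,0,1,0,-0.151,0.49,22,0,0,1,0,-0.151,0.49,22,0,0,1,0,-0.151,0.49,22,0,0,1,0,-0.151,0.49,22,0,0,1,0,-0.151,0.49,22,0,0,1,0,-0.151,0.49,22,0,0,1])

```text
t: 16.0
ee_pos: [0.6026, -0.1109, 0.371]
eef_rot: [1.416, 1.571, -0.155]
wrist_force: [0.7, -0.5, 0.4]
gripper_width: 0.018
```

```bash
python3 - <<'E'
from h import *
goal([.613,-.2045,.15],np.radians(90))
E
```

```text
t 16.0 grasp now [ 0.6026 -0.1109  0.216 ] q6 1.34 delta [0.066  0.0104 0.0936] turn [-0.01  0.   -0.02]
```

>>> apply_moves(deltas=[0,0.01,0.092,0,0,0,1,0,0.01,0.092,0,0,0,1,0.02,0.01,0.092,0,0,0,1,0.05,0.01,0.092,0,0,0,1,0.065,0.01,0.092,0,0,0,1,0.065,0.01,0.092,0,0,0,1,0.065,0.01,0.092,0,0,0,1])

```text
t: 16.58
ee_pos: [0.6127, -0.2008, 0.3054]
eef_rot: [-1.941, 1.569, 2.771]
wrist_force: [1.1, 0.2, 0.2]
gripper_width: 0.0184
```

```bash
python3 - <<'E'
from h import *
im=viewer.grab_frame('wrist'); cv2.imwrite('pics/w11.png',im[:,:,::-1])
goal([.613,-.2045,.138],np.radians(90))
E
```

```text
t 16.63 grasp now [ 0.6132 -0.2008  0.1514] q6 1.21 delta [ 0.0134 -0.0002  0.0037] turn [ 0.    0.01 -0.02]
```

View pics/w11.png

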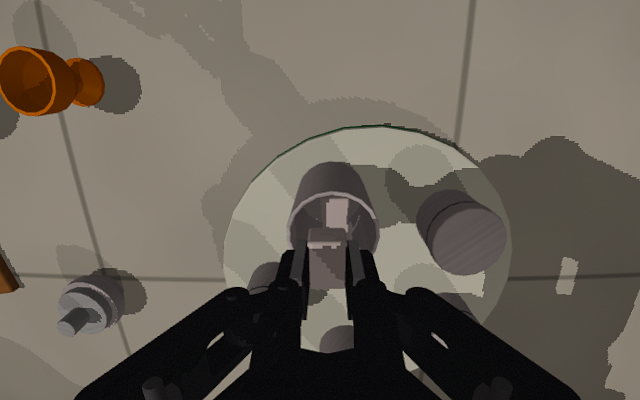

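>>> apply_moves(deltas=[0.007,0,0.004,0,0,0,1,0.013,0,0.004,0,0,0,1,0.013,0,0.004,0,0,0,1,0.013,0,0.004,0,0,0,0.2,0.013,0,0.004,0,0,0,0.2,0.013,0,0.004,0,0,0,0.2,-0.02,0,0.004,0,0,0,0.2,-0.06,0,0.004,0,0,0,0.2,-0.09,0,0.004,0,0,0,0.2,-0.09,0,0.004,0,0,0,0.2])

```text
t: 17.47
ee_pos: [0.6144, -0.2054, 0.4026]
eef_rot: [1.204, 1.562, -0.367]
wrist_force: [1.9, -0.0, 1.1]
gripper_width: 0.0341
```

```bash
python3 tin.py w12;  python3 - <<'E'
from h import *
goal([.45,.052,.24],np.radians(90))
E
```

```text
moved during [-0.0006  0.0002 -0.0029]
tin fit [ 0.9634  0.613  -0.204 ]
t 17.52 grasp now [ 0.6148 -0.2055  0.2448] q6 1.2 delta [ 0.0032 -0.1639 -0.2572] turn [-0.    0.13 -0.35]
```

View pics/w12o.png

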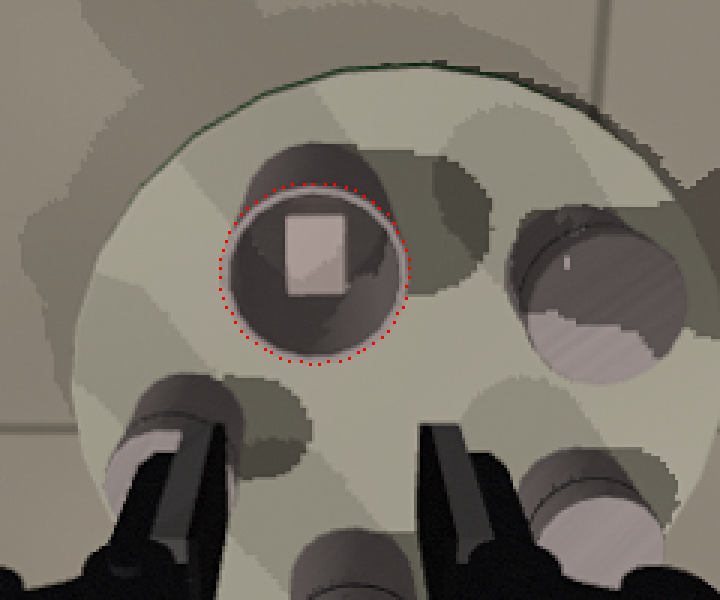

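```bash
python3 - <<'E'
import cv2
im=cv2.imread('pics/w12.png'); cv2.imwrite('pics/c12.png',cv2.resize(im[140:240,270:380],None,fx=6,fy=6,interpolation=cv2.INTER_CUBIC))
E
```

```text
(no output)
```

View pics/c12.png

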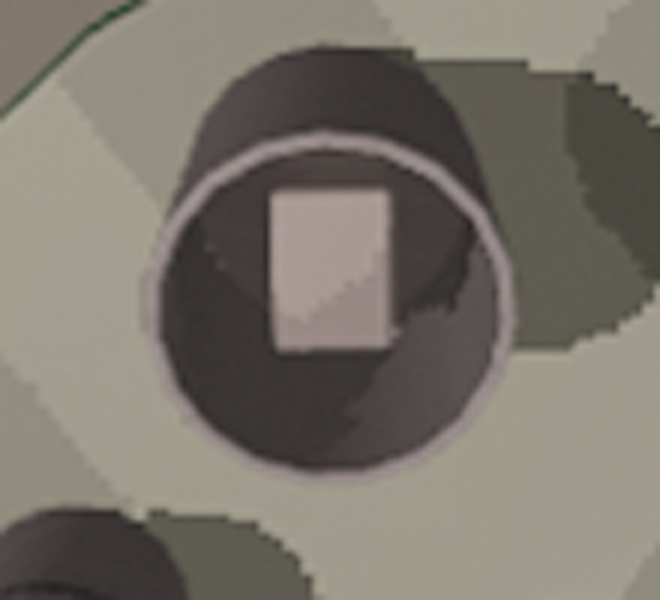

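>>> apply_moves(deltas=[0,-0.13,-0.257,0,0,0,-0.9,0,-0.13,-0.257,0,0,0,-0.9,0,-0.13,-0.257,0,0,0,-0.9,0,-0.13,-0.257,0,0,0,-0.9,0,-0.13,-0.257,0,0,0,-0.9,0,-0.13,-0.257,0,0,0,-0.9,0,-0.13,-0.257,0,0,0,-0.9,0,-0.13,-0.257,0,0,0,-0.9,0,-0.13,-0.257,0,0,0,-0.9])

```text
t: 18.27
ee_pos: [0.4819, 0.0538, 0.3954]
eef_rot: [-1.564, 1.57, -3.131]
wrist_force: [-0.1, -0.8, -0.1]
gripper_width: 0.0813
```

```bash
cat > lid.py <<'E'
from h import *
import sys
s0,e0,_=pose();cal=viewer.get_calibration('wrist');im=viewer.grab_frame('wrist'); cv2.imwrite(f'pics/{sys.argv[1]}.png',im[:,:,::-1]);s1,e1,_=pose()
print(e0,e1-e0)
for q in ['inner_rim','cap_knob']:
  for m in viewer.masks_of(q,'wrist')[:2]: print(q,m['confidence'],np.round(m['box'],1),plane(cal,*m['box'][:2],.03))
E
python3 lid.py w13
```

```text
[0.48190274 0.05375067 0.39542119] [ 7.83643599e-04 -1.03124099e-03  9.50166698e-05]
inner_rim 0.96 [326.7 157.7  56.   43.5] [0.49386686 0.05405803 0.03      ]
cap_knob 0.6 [329.  167.4  51.2  47.9] [0.48257607 0.05138178 0.03      ]
```

View pics/w13.png

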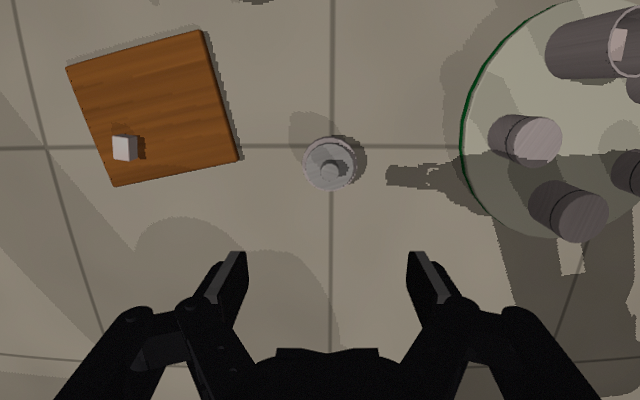

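```bash
python3 - <<'E'
import cv2
im=cv2.imread('pics/w13.png'); cv2.imwrite('pics/c13.png',cv2.resize(im[120:210,280:380],None,fx=6,fy=6,interpolation=cv2.INTER_CUBIC))
from h import *
cal=viewer.get_calibration('wrist')
for uv in [(303,160),(358,160),(330,170)]: print([plane(cal,*uv,z).round(4) for z in (.023,.03,.051,.062)])
for p in [[.485,.054,.062],[.485,.054,.023],[.485,.054,.03]]: print(proj(cal,p))
E
```

```text
[array([0.4914, 0.0793, 0.023 ]), array([0.493 , 0.0787, 0.03  ]), array([0.4976, 0.0771, 0.051 ]), array([0.5   , 0.0762, 0.062 ])]
[array([0.4914, 0.0154, 0.023 ]), array([0.493 , 0.0162, 0.03  ]), array([0.4976, 0.0184, 0.051 ]), array([0.5   , 0.0196, 0.062 ])]
[array([0.4794, 0.0479, 0.023 ]), array([0.4812, 0.048 , 0.03  ]), array([0.4866, 0.0482, 0.051 ]), array([0.4894, 0.0483, 0.062 ])]
[324.57538199 174.07918377]
[324.80108216 165.37926369]
[324.76414821 166.80223547]
```

View pics/c13.png

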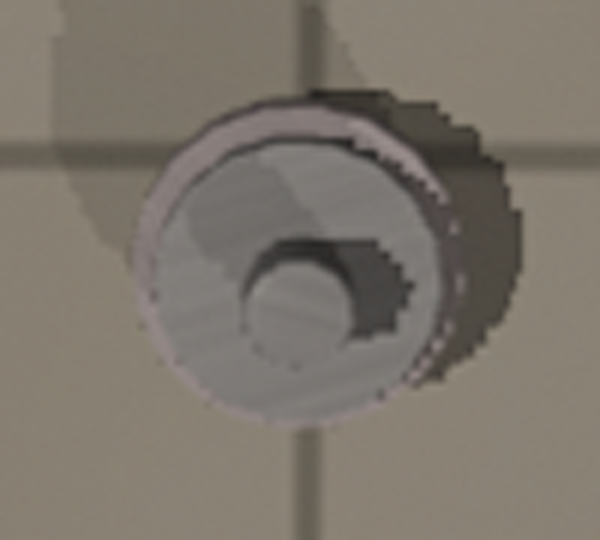

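```bash
python3 - <<'E'
from h import *
goal([.488,.0483,.09],np.radians(90))
E
```

```text
t 18.42 grasp now [0.4833 0.0515 0.2405] q6 1.62 delta [0.1505 0.0047 0.0032] turn [-0.03  0.01  0.  ]
```

>>> apply_moves(deltas=[0.04,0.005,0.003,0,0,0,-1,0.08,0.005,0.003,0,0,0,-1,0.12,0.005,0.003,0,0,0,-1,0.14,0.005,0.003,0,0,0,-1,0.15,0.005,0.003,0,0,0,-1,0.15,0.005,0.003,0,0,0,-1])

```text
t: 18.92
ee_pos: [0.4878, 0.0482, 0.2437]
eef_rot: [-1.519, 1.567, -3.092]
wrist_force: [-0.8, 0.3, -0.5]
gripper_width: 0.0854
```

```bash
python3 lid.py w14; python3 - <<'E'
from h import *
goal([.488,.0483,.02],np.radians(90))
cal=viewer.get_calibration('wrist')
for p in [[.488,.0483,.062],[.488,.0483,.03],[.488,.0803,.03],[.488,.0163,.03],[.52,.0483,.03]]: print(proj(cal,p).round(1))
E
```

```text
[0.48775245 0.04817778 0.24373159] [0.00047984 0.00023024 0.00152721]
inner_rim 0.63 [322.1 208.6  95.5  62.5] [0.49751112 0.05138109 0.03      ]
inner_rim 0.19 [ 11.4 194.9  17.8  43.2] [0.50727937 0.26710099 0.03      ]
cap_knob 0.56 [322.1 226.9  82.5  77. ] [0.48430269 0.05146759 0.03      ]
cap_knob 0.38 [320.1 208.9  94.6  63. ] [0.49730103 0.05269373 0.03      ]
t 19.07 grasp now [0.489  0.0487 0.0919] q6 1.61 delta [ 0.0719 -0.0009  0.0004] turn [-0.05 -0.   -0.1 ]
[327.9 245.8]
[327.7 222.9]
[280.6 222.9]
[374.8 222.9]
[327.8 177.4]
```

View pics/w14.png

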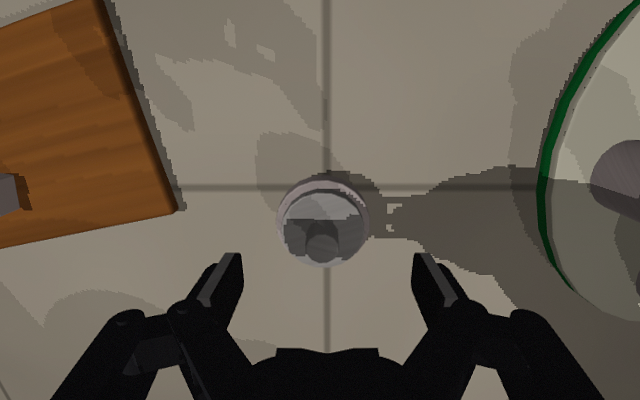

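>>> apply_moves(deltas=[0.03,0,-0.002,0,0,0,-1,0.055,0,-0.002,0,0,0,-1,0.07,0,-0.002,0,0,0,-1,0.072,0,-0.002,0,0,0,-1,0.072,0,-0.002,0,0,0,-1])

```text
t: 19.48
ee_pos: [0.4884, 0.0511, 0.1744]
eef_rot: [1.591, 1.57, 0.02]
wrist_force: [-0.1, 0.4, 1.1]
gripper_width: 0.0854
```

```bash
python3 - <<'E'
from h import *
im=viewer.grab_frame('wrist'); cv2.imwrite('pics/w15.png',im[:,:,::-1])
im=viewer.grab_frame('scene'); cv2.imwrite('pics/s15.png',cv2.resize(im[130:250,250:410,::-1],None,fx=4,fy=4))
s=goal([.489,.0508,.02],np.radians(90)); print(bot.read_state()['wrist_force'])
E
```

```text
t 19.58 grasp now [0.4891 0.0511 0.0202] q6 1.61 delta [0.0002 0.0003 0.0003] turn [-0.01 -0.01 -0.12]
[-0.43026888 -0.245909    0.11829216]
```

View pics/w15.png

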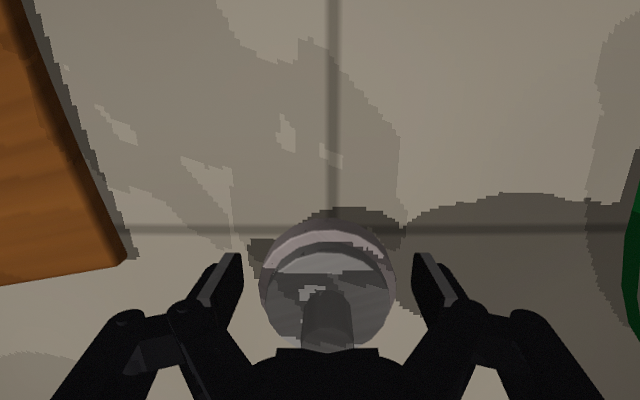

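View pics/s15.png

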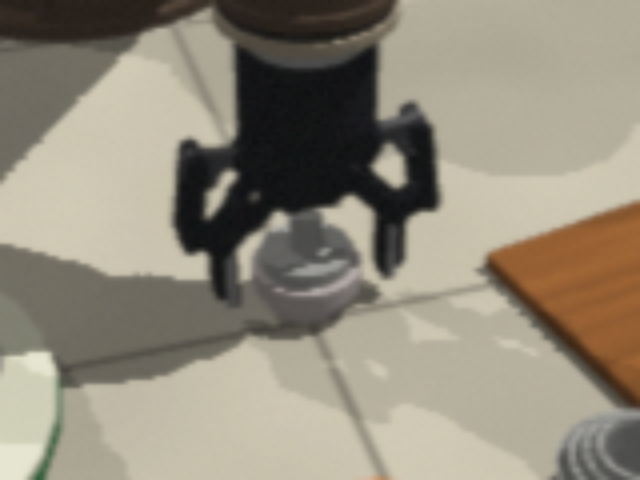

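>>> apply_moves(deltas=[0,0,0,0,0,0,-0.2,0,0,0,0,0,0,-0.1,0,0,0,0,0,0,0.3,0,0,0,0,0,0,0.6,0,0,0,0,0,0,1,0,0,0,0,0,0,1])

```text
t: 20.08
ee_pos: [0.4885, 0.0511, 0.1753]
eef_rot: [1.611, 1.568, 0.04]
wrist_force: [-2.3, -0.6, 23.4]
gripper_width: 0.0624
```

```bash
python3 - <<'E'
from h import *
im=viewer.grab_frame('wrist'); cv2.imwrite('pics/w16.png',im[:,:,::-1])
im=viewer.grab_frame('scene'); cv2.imwrite('pics/s16.png',cv2.resize(im[130:250,250:410,::-1],None,fx=4,fy=4))
s=goal([.489,.0508,.02],np.radians(90)); print(bot.read_state()['wrist_force'])
E
```

```text
t 20.18 grasp now [0.4889 0.0511 0.0203] q6 1.61 delta [0.0003 0.0005 0.0003] turn [-0.01 -0.01 -0.13]
[-2.56002774 -1.61557319 23.40012022]
```

View pics/w16.png

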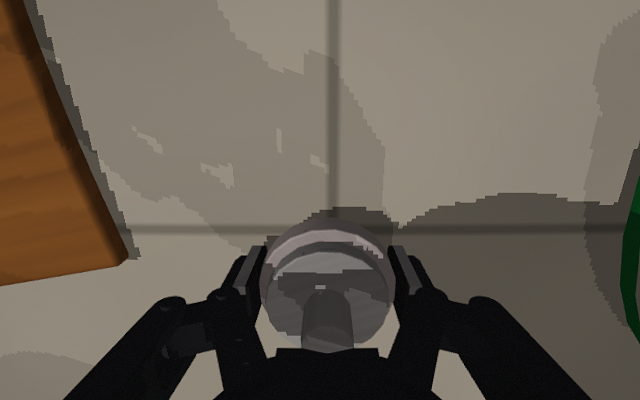

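View pics/s16.png

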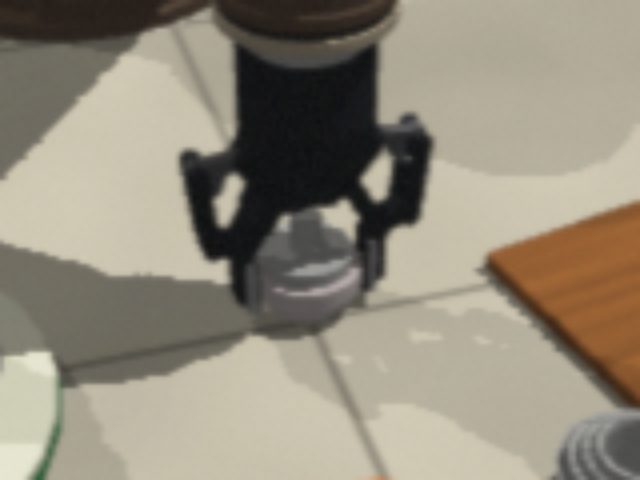

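>>> apply_moves(deltas=[-0.005,0,0,0,0,0,1,-0.015,0,0,0,0,0,1,-0.03,0,0,0,0,0,1,-0.05,0,0,0,0,0,1,-0.07,0,0,0,0,0,1,-0.09,0,0,0,0,0,1,-0.11,0,0,0,0,0,1,-0.13,0,0,0,0,0,1,-0.143,0,0,0,0,0,1,-0.15,0,0,0,0,0,1])

```text
t: 21.02
ee_pos: [0.4882, 0.0511, 0.3263]
eef_rot: [1.616, 1.568, 0.046]
wrist_force: [0.5, -0.3, -1.1]
gripper_width: 0.062
```

```bash
python3 - <<'E'
from h import *
im=viewer.grab_frame('wrist'); cv2.imwrite('pics/w17.png',im[:,:,::-1])
im=viewer.grab_frame('scene'); cv2.imwrite('pics/s17.png',cv2.resize(im[90:250,230:430,::-1],None,fx=3,fy=3))
goal([.613,-.2045,.17],np.radians(90)); print(bot.read_state()['wrist_force'],bot.read_state()['gripper_width'])
E
```

```text
t 21.12 grasp now [0.4886 0.0512 0.1702] q6 1.61 delta [0.0005 0.1249 0.2556] turn [-0.01 -0.01 -0.15]
[-1.04896072  0.37973827 -2.11369941] 0.06227762388632315
```

View pics/w17.png

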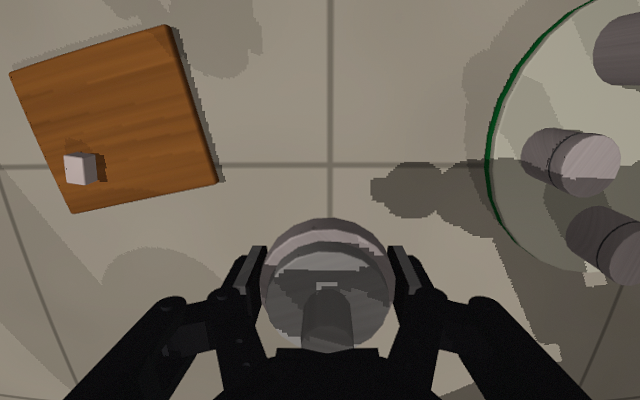

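View pics/s17.png

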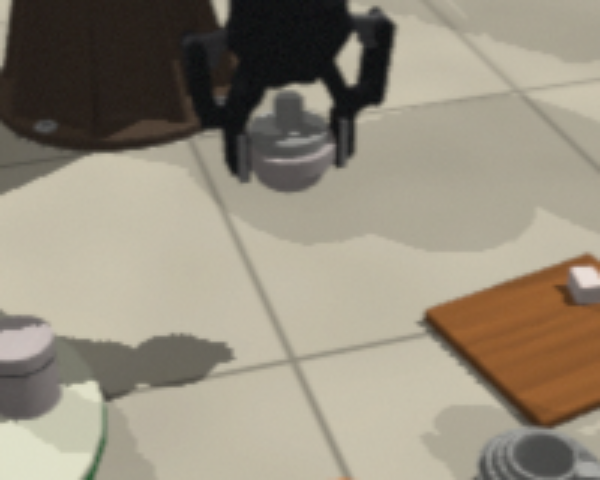

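```bash
python3 - <<'E'
from h import *
im=cv2.imread('pics/w17.png'); cv2.imwrite('pics/c17.png',cv2.resize(im[200:350,240:420],None,fx=4,fy=4,interpolation=cv2.INTER_CUBIC))
cal=viewer.get_calibration('wrist'); s,e,r=pose(); M=r.as_matrix()
def tp(y,x,z=0): return proj(cal,e+M@np.array([x,y,z])).round(1)
for y in (-.002,0,.002): print(y,'rimtop far',tp(y+.032,.1453),'rim bottom far',tp(y+.032,.1593),'captop far',tp(y+.027,.1353+.0), 'knobtop far',tp(y+.01,.1133),'left',tp(y,.1453,-.032),'right',tp(y,.1453,.032))
E
```

```text
-0.002 rimtop far [327.2 225.8] rim bottom far [327.2 213. ] captop far [327.3 248.2] knobtop far [327.3 323.3] left [257.  289.5] right [397.3 289.5]
0 rimtop far [327.2 221.4] rim bottom far [327.2 208.9] captop far [327.3 243.7] knobtop far [327.3 318.7] left [256.7 285.8] right [397.6 285.8]
0.002 rimtop far [327.2 217. ] rim bottom far [327.2 204.9] captop far [327.3 239.1] knobtop far [327.3 314. ] left [256.3 282.1] right [398.  282.1]
```

View pics/c17.png

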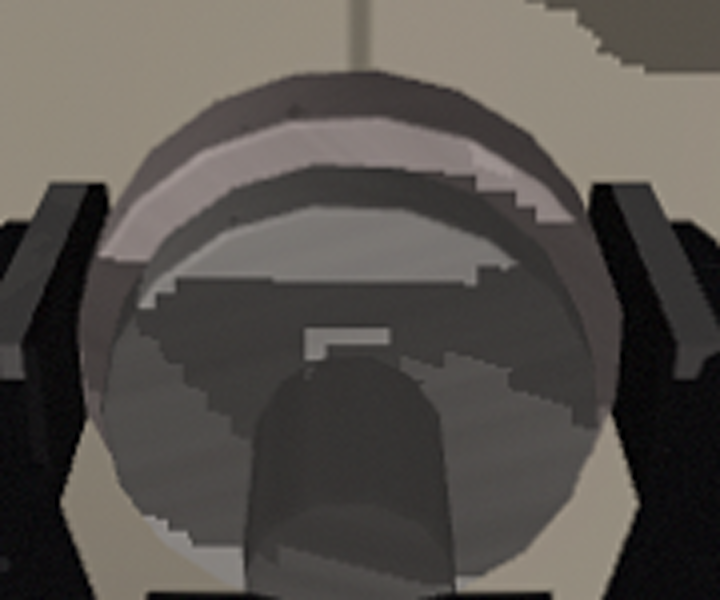

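>>> apply_moves(deltas=[0,0.005,0.01,0,0,0,1,0,0.015,0.03,0,0,0,1,0,0.027,0.055,0,0,0,1,0,0.042,0.085,0,0,0,1,0,0.056,0.115,0,0,0,1,0,0.071,0.145,0,0,0,1,0,0.086,0.175,0,0,0,1,0,0.1,0.205,0,0,0,1,0,0.115,0.235,0,0,0,1,0,0.125,0.253,0,0,0,1])

```text
t: 21.95
ee_pos: [0.6136, -0.2055, 0.3222]
eef_rot: [-1.46, 1.57, -3.032]
wrist_force: [-0.2, 0.9, -0.5]
gripper_width: 0.0626
```

```bash
python3 - <<'E'
from h import *
goal([.6145,-.2047,.15],np.radians(90))
E
```

```text
t 21.95 grasp now [ 0.6134 -0.2055  0.1672] q6 1.2 delta [ 0.0172  0.001  -0.0008] turn [-0.08  0.01  0.06]
```

>>> apply_moves(deltas=[0.005,0.001,0,0,0,0,1,0.012,0.001,0,0,0,0,1,0.017,0.001,0,0,0,0,1,0.017,0.001,0,0,0,0,1,0.017,0.001,0,0,0,0,1,0.017,0.001,0,0,0,0,1])

```text
t: 22.45
ee_pos: [0.6138, -0.2012, 0.3068]
eef_rot: [-2.024, 1.57, 2.689]
wrist_force: [-0.1, 0.7, -1.0]
gripper_width: 0.0618
```

```bash
cat > hov.py <<'E'
from h import *
import sys
n=sys.argv[1]
s,e,r=pose(); M=r.as_matrix(); cal=viewer.get_calibration('wrist')
im=viewer.grab_frame('wrist'); cv2.imwrite(f'pics/{n}.png',im[:,:,::-1])
cv2.imwrite(f'pics/{n}c.png',cv2.resize(im[150:350,230:430,::-1],None,fx=4,fy=3,interpolation=cv2.INTER_CUBIC)[:600])
im=viewer.grab_frame('scene'); cv2.imwrite(f'pics/{n}s.png',cv2.resize(im[120:280,130:290,::-1],None,fx=4.5,fy=3.7,interpolation=cv2.INTER_CUBIC))
goal([.6145,-.2047,.15],np.radians(90))
for x in (.611,.613,.615): print(x,'tin far top edge',proj(cal,[x+.029,-.2047,.11]).round(1),'tin base far',proj(cal,[x+.029,-.2047,.03]).round(1))
for y in (-.004,-.002,0): print(y,'rim bottom far',proj(cal,e+M@np.array([.1593,y+.032,0])).round(1))
print(e,s['wrist_force'])
E
python3 hov.py w18
```

```text
t 22.55 grasp now [ 0.6141 -0.2014  0.1521] q6 1.21 delta [0.0021 0.0005 0.0033] turn [ 0.03  0.01 -0.03]
0.611 tin far top edge [333.3 194.3] tin base far [331.3 163.3]
0.613 tin far top edge [333.3 191. ] tin base far [331.3 160.9]
0.615 tin far top edge [333.3 187.8] tin base far [331.3 158.6]
-0.004 rim bottom far [327.2 217. ]
-0.002 rim bottom far [327.2 213. ]
0 rim bottom far [327.2 209. ]
[ 0.61377104 -0.20116835  0.30675853] [-0.07149334  0.73114952 -1.03407848]
```

View pics/w18c.png

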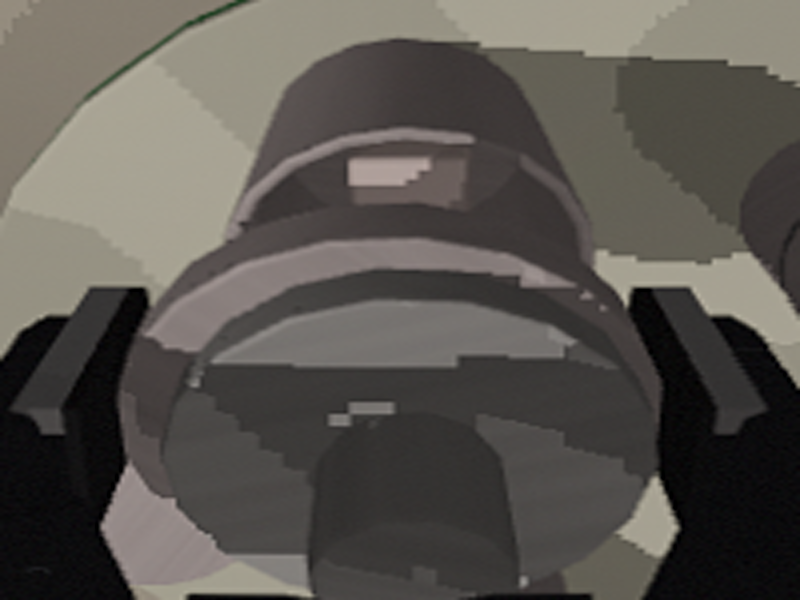

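View pics/w18s.png

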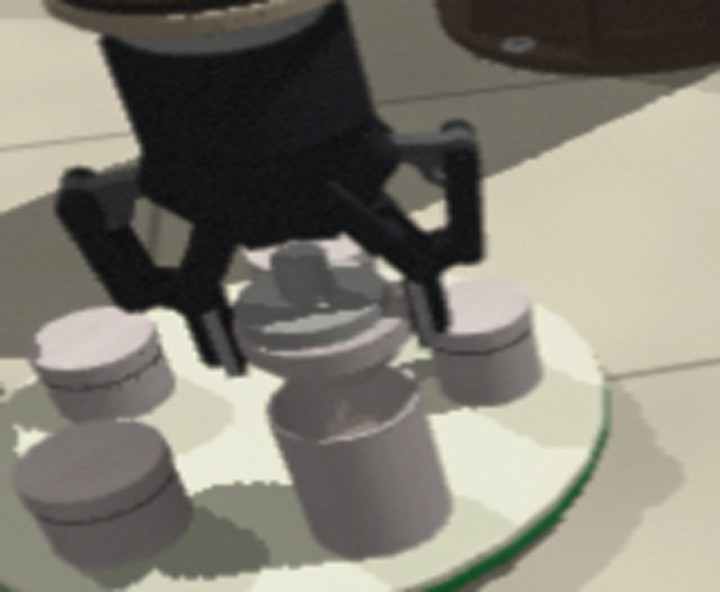

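>>> apply_moves(deltas=[0,0.001,0.003,0,0,0,1,0,0.0015,0.003,0,0,0,1,0.005,0.0015,0.003,0,0,0,1,0.01,0.0015,0.003,0,0,0,1,0.013,0.0015,0.003,0,0,0,1,0.013,0.0015,0.003,0,0,0,1])

```text
t: 23.05
ee_pos: [0.6151, -0.2047, 0.2926]
eef_rot: [-1.933, 1.569, 2.779]
wrist_force: [-0.3, 0.5, -1.3]
gripper_width: 0.062
```

```bash
sed -i 's/.6145,-.2047,.15\]/.6155,-.2046,.1143]/' hov.py; python3 hov.py w19
```

```text
t 23.15 grasp now [ 0.6153 -0.2048  0.1384] q6 1.2 delta [ 0.0241  0.0002 -0.0003] turn [-0.01 -0.01  0.03]
0.611 tin far top edge [327.2 204.7] tin base far [327.1 168.5]
0.613 tin far top edge [327.2 201.2] tin base far [327.1 166.1]
0.615 tin far top edge [327.2 197.7] tin base far [327.1 163.6]
-0.004 rim bottom far [327.2 216.9]
-0.002 rim bottom far [327.2 213. ]
0 rim bottom far [327.2 208.9]
[ 0.61507246 -0.20474113  0.29259825] [-0.30576052  0.54103022 -1.25686031]
```

View pics/w19c.png

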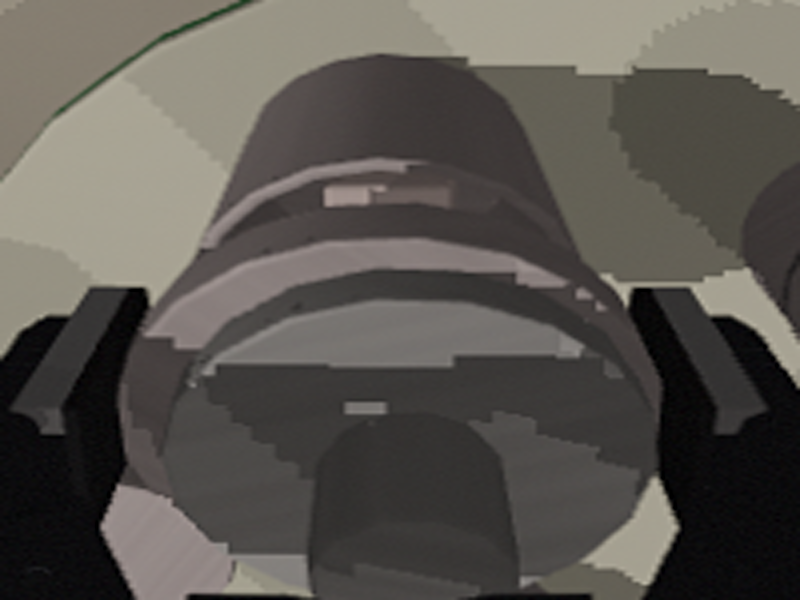

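View pics/w19s.png

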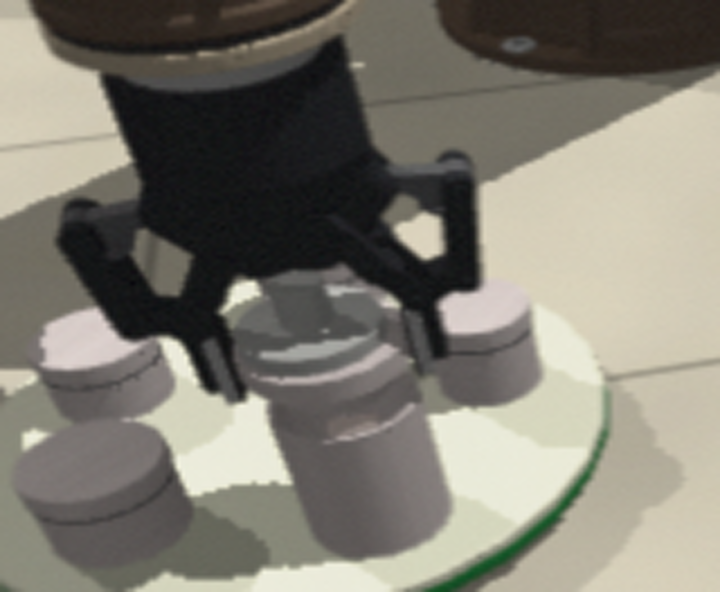

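>>> apply_moves(deltas=[0,0.001,0,0,0,0,1,0.004,0.001,0,0,0,0,1,0.008,0.001,0,0,0,0,1,0.011,0.001,0,0,0,0,1,0.013,0.001,0,0,0,0,1,0.013,0.001,0,0,0,0,1])

```text
t: 23.65
ee_pos: [0.6162, -0.2048, 0.28]
eef_rot: [-1.934, 1.57, 2.778]
wrist_force: [-0.0, -1.3, -1.0]
gripper_width: 0.0621
```

```bash
python3 hov.py w20
```

```text
t 23.75 grasp now [ 0.6164 -0.2049  0.1256] q6 1.2 delta [ 0.0113 -0.0009 -0.0003] turn [-0.01 -0.    0.01]
0.611 tin far top edge [327.1 216. ] tin base far [327.  174.3]
0.613 tin far top edge [327.1 212.3] tin base far [327.  171.7]
0.615 tin far top edge [327.1 208.6] tin base far [327.  169.1]
-0.004 rim bottom far [327.2 216.9]
-0.002 rim bottom far [327.2 212.9]
0 rim bottom far [327.2 208.9]
[ 0.61624039 -0.20480181  0.28004718] [-0.04547484 -1.34781634 -0.98360131]
```

View pics/w20c.png

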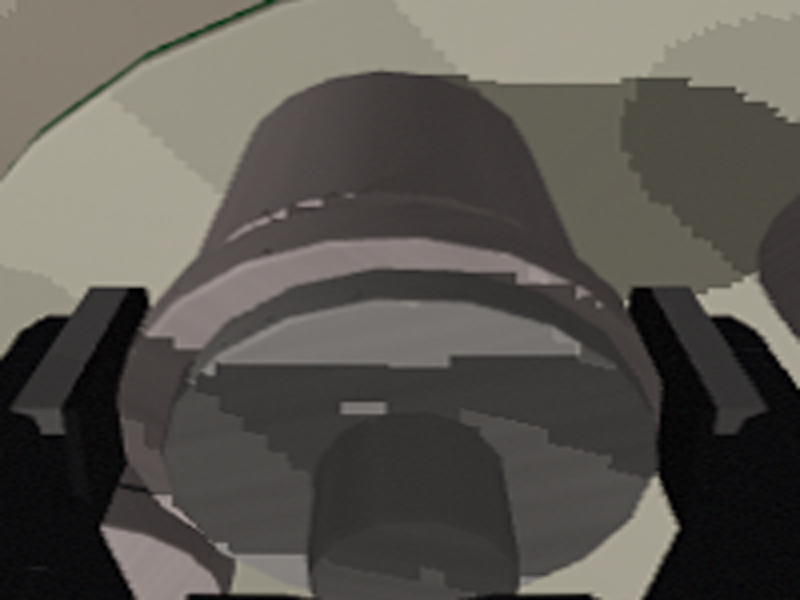

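View pics/w20s.png

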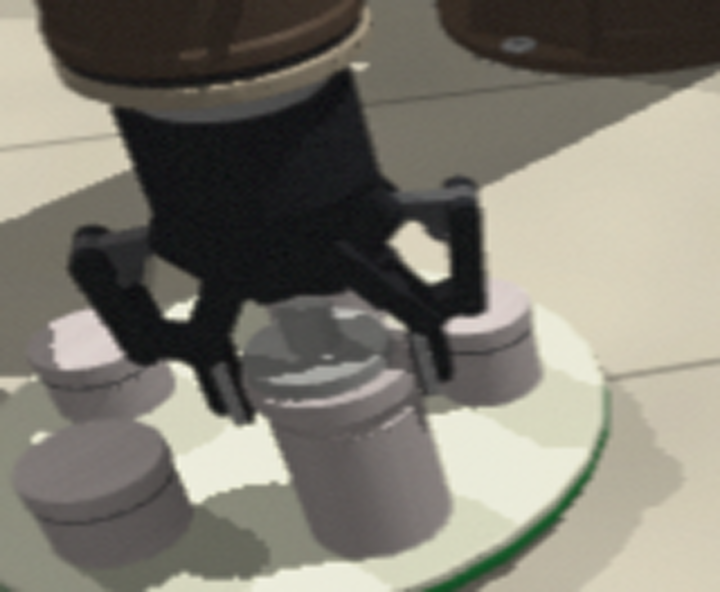

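>>> apply_moves(deltas=[0,0,-0.001,0,0,0,1,0.002,0,-0.001,0,0,0,1,0.004,0,-0.001,0,0,0,1,0.006,0,-0.001,0,0,0,1,0.008,0,-0.001,0,0,0,1,0.008,0,-0.001,0,0,0,1,0.008,0,-0.001,0,0,0,1])

```text
t: 24.33
ee_pos: [0.6164, -0.2039, 0.2725]
eef_rot: [-1.986, 1.57, 2.727]
wrist_force: [-0.3, 1.1, -1.6]
gripper_width: 0.0619
```

```bash
python3 hov.py w21
```

```text
t 24.43 grasp now [ 0.6165 -0.2039  0.1178] q6 1.2 delta [ 0.0035 -0.001   0.0007] turn [-0.01  0.   -0.  ]
0.611 tin far top edge [328.9 222.6] tin base far [328.2 177.3]
0.613 tin far top edge [328.9 218.8] tin base far [328.2 174.7]
0.615 tin far top edge [329.  214.9] tin base far [328.2 172. ]
-0.004 rim bottom far [327.2 217. ]
-0.002 rim bottom far [327.2 213. ]
0 rim bottom far [327.2 209. ]
[ 0.61637951 -0.20388488  0.27254084] [-0.26233972  1.11929652 -1.59151047]
```

View pics/w21s.png

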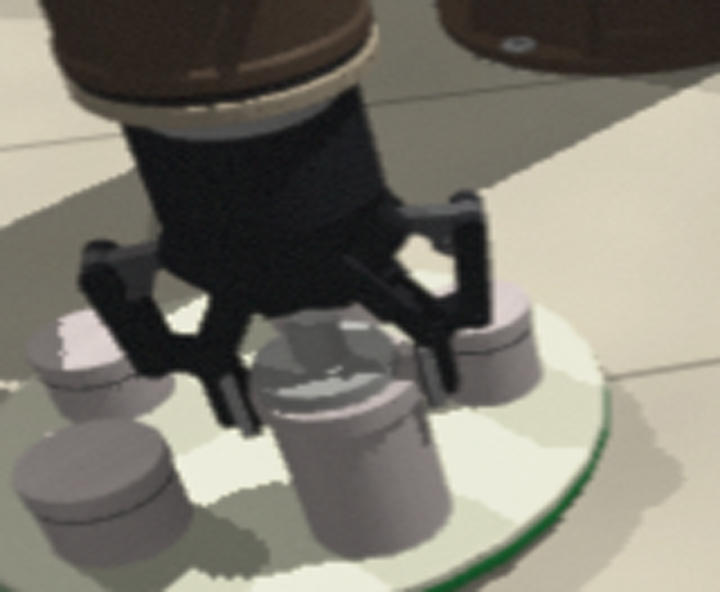

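View pics/w21c.png

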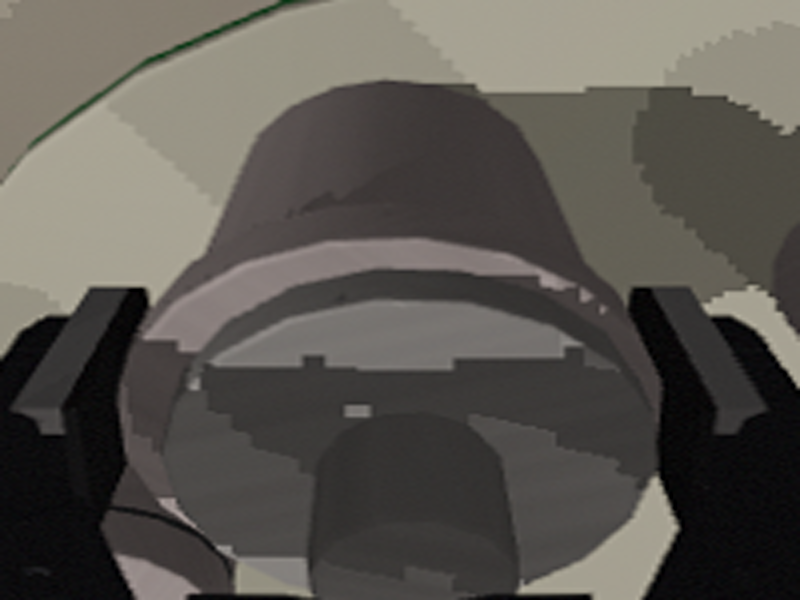

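>>> apply_moves(deltas=[0.001,0,0,0,0,0,1,0.002,0,0,0,0,0,1,0.003,0,0,0,0,0,1,0.004,0,0,0,0,0,1,0.004,0,0,0,0,0,1,0.004,0,0,0,0,0,1])

```text
t: 24.93
ee_pos: [0.6165, -0.204, 0.2694]
eef_rot: [1.163, 1.57, -0.408]
wrist_force: [-2.7, 0.1, 9.0]
gripper_width: 0.0625
```

>>> apply_moves(deltas=[0.001,0,0,0,0,0,1,0.001,0,0,0,0,0,1,0.001,0,0,0,0,0,1])

```text
t: 25.18
ee_pos: [0.6167, -0.2042, 0.2693]
eef_rot: [1.108, 1.569, -0.463]
wrist_force: [-6.9, 0.0, 20.8]
gripper_width: 0.0621
```

```bash
python3 hov.py w22
```

```text
t 25.28 grasp now [ 0.617  -0.2043  0.1144] q6 1.2 delta [ 0.0001 -0.0012  0.0005] turn [-0.01  0.04 -0.09]
0.611 tin far top edge [328.1 226.6] tin base far [327.6 179.5]
0.613 tin far top edge [328.1 222.7] tin base far [327.6 176.9]
0.615 tin far top edge [328.1 218.8] tin base far [327.6 174.2]
-0.004 rim bottom far [327.2 217. ]
-0.002 rim bottom far [327.2 213. ]
0 rim bottom far [327.2 209. ]
[ 0.616689   -0.20415708  0.26934241] [-6.94825094  0.04816208 20.78038172]
```

View pics/w22s.png

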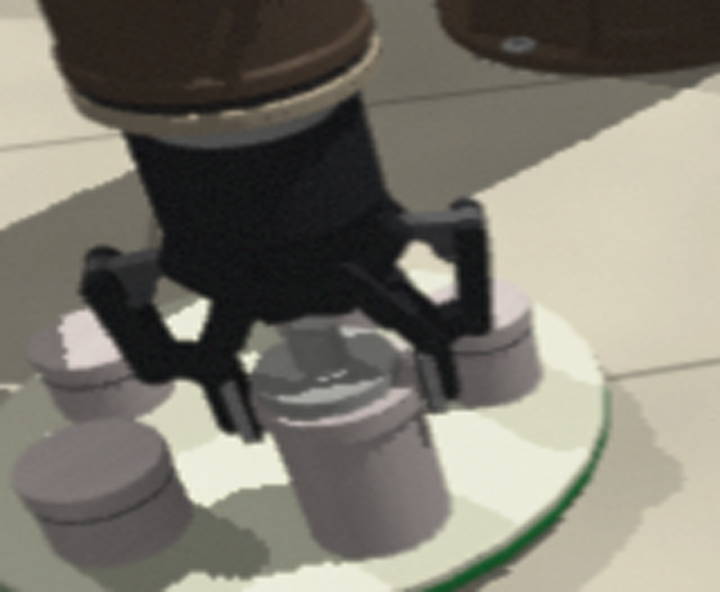

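View pics/w22c.png

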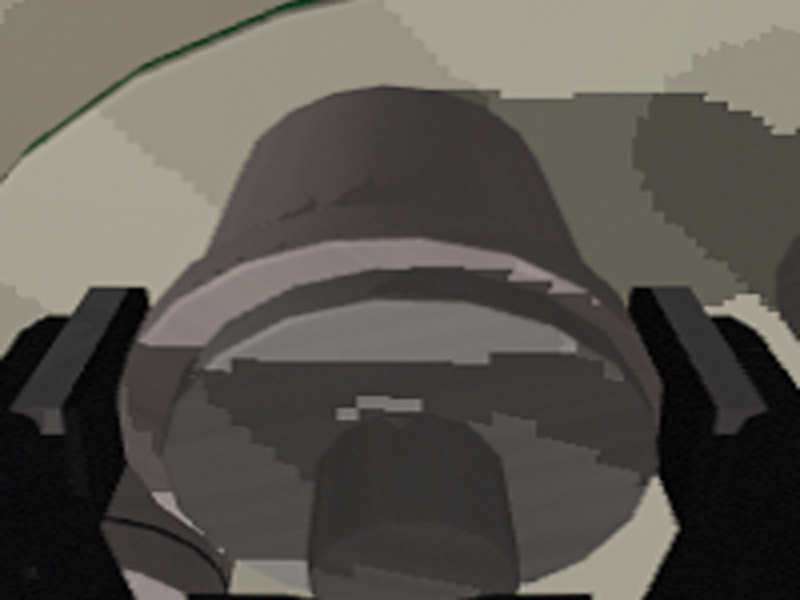

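>>> apply_moves(deltas=[-0.001,0,0,0,0,0,1,-0.001,0,0,0,0,0,1,-0.001,0,0,0,0,0,-0.5,-0.001,0,0,0,0,0,-0.6,-0.001,0,0,0,0,0,-0.8,-0.001,0,0,0,0,0,-0.9,-0.001,0,0,0,0,0,-0.9])

```text
t: 25.87
ee_pos: [0.6164, -0.2039, 0.2685]
eef_rot: [-2.02, 1.571, 2.692]
wrist_force: [-0.2, -0.3, 0.5]
gripper_width: 0.0811
```

```bash
python3 hov.py w23
```

```text
t 25.97 grasp now [ 0.6164 -0.2039  0.1136] q6 1.2 delta [-0.0007 -0.0009  0.0007] turn [-0.01 -0.01  0.01]
0.611 tin far top edge [329.  226.2] tin base far [328.2 178.9]
0.613 tin far top edge [329.  222.3] tin base far [328.3 176.2]
0.615 tin far top edge [329.1 218.3] tin base far [328.3 173.5]
-0.004 rim bottom far [327.2 217. ]
-0.002 rim bottom far [327.2 213. ]
0 rim bottom far [327.2 209. ]
[ 0.6164011  -0.20386748  0.26853958] [-0.21030341 -0.34520326  0.51342652]
```

View pics/w23s.png

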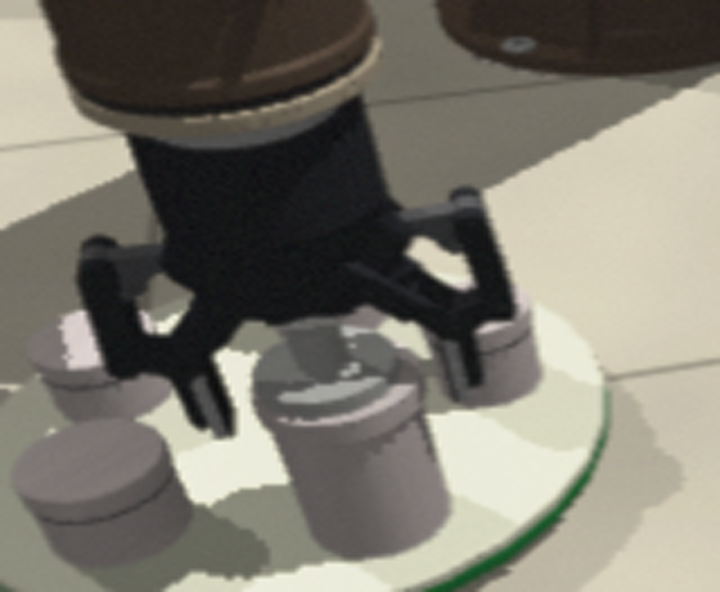

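View pics/w23c.png

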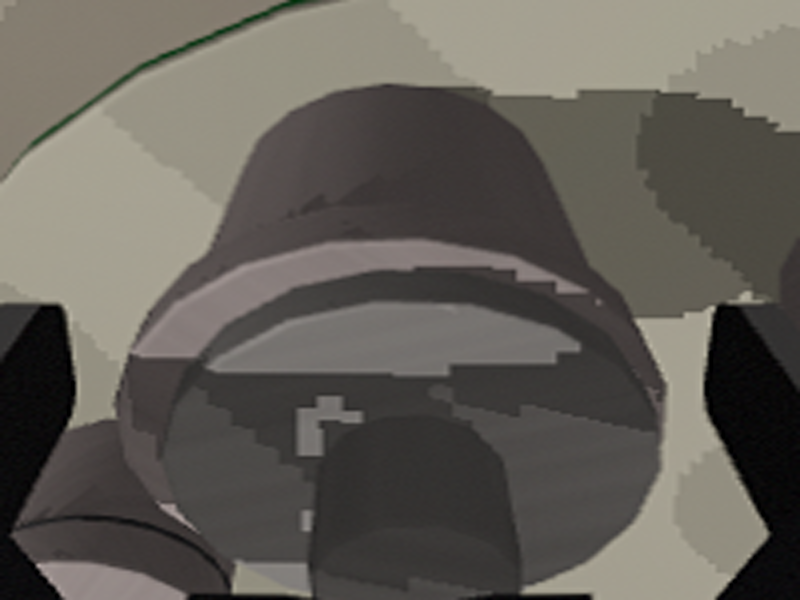

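>>> apply_moves(deltas=[-0.01,0,0,0,0,0,-0.9,-0.025,0,0,0,0,0,-0.9,-0.04,-0.002,0,0,0,0,-0.9,-0.0455,-0.0035,0,0,0,0,-0.6,-0.0455,-0.0035,0,0,0,0,-0.3,-0.0455,-0.0035,0,0,0,0,0,-0.0455,-0.0035,0,0,0,0,0])

```text
t: 26.55
ee_pos: [0.6127, -0.2038, 0.3137]
eef_rot: [-1.929, 1.57, 2.783]
wrist_force: [0.3, 1.3, -0.8]
gripper_width: 0.0427
```

```bash
python3 hov.py w24
```

```text
t 26.65 grasp now [ 0.6125 -0.2037  0.1584] q6 1.2 delta [0.0441 0.0028 0.0008] turn [-0.01 -0.03  0.06]
0.611 tin far top edge [328.7 188.8] tin base far [328.1 160.1]
0.613 tin far top edge [328.7 185.6] tin base far [328.1 157.8]
0.615 tin far top edge [328.7 182.4] tin base far [328.1 155.5]
-0.004 rim bottom far [327.2 217. ]
-0.002 rim bottom far [327.2 213. ]
0 rim bottom far [327.2 209. ]
[ 0.61270885 -0.20378937  0.31366568] [ 0.31975177  1.28674266 -0.82241733]
```

View pics/w24s.png

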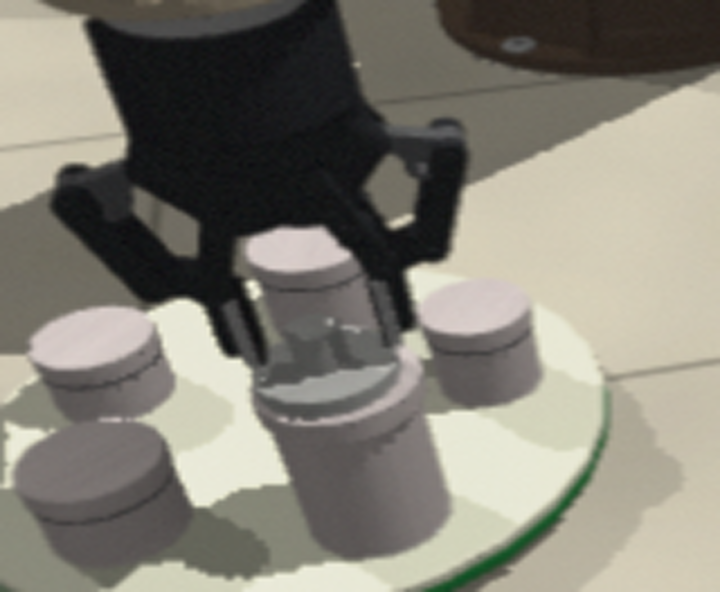

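View pics/w24c.png

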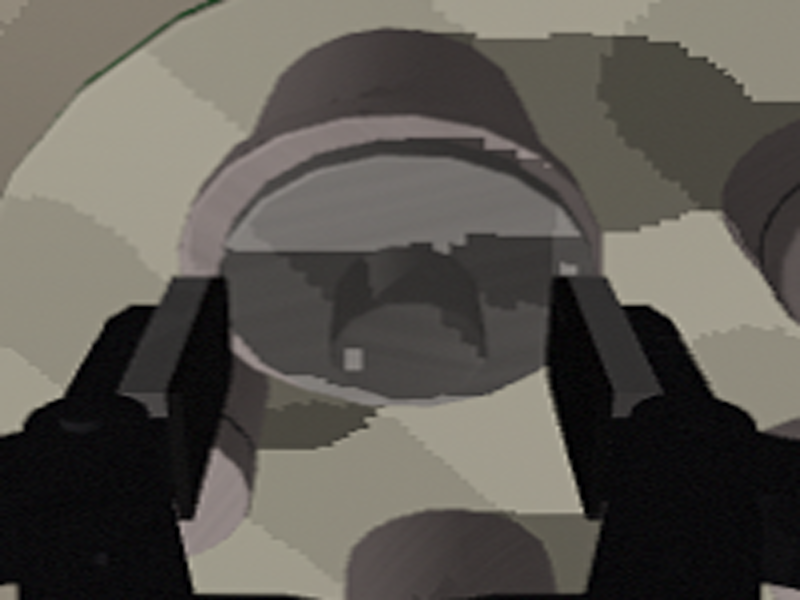

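```bash
python3 - <<'E'
from h import *
cal=viewer.get_calibration('wrist'); s,e,r=pose()
print(e, plane(cal,331.2,251,.156), plane(cal,331.2,202,.134))
print(proj(cal,[.6125,-.2037,.156]),proj(cal,[.6125,-.2037,.134]))
E
```

```text
[ 0.61271607 -0.20380039  0.31344967] [ 0.62370553 -0.20564829  0.156     ] [ 0.64046081 -0.20585869  0.134     ]
[327.10503899 271.09015143] [327.07996956 248.8278433 ]
```

>>> apply_moves(deltas=[0,0.001,0.002,0,0,0,0,0,0.001,0.002,0,0,0,0,0,0.001,0.002,0,0,0,0.3,0,0.001,0.002,0,0,0,0.5,0,0.001,0.002,0,0,0,1,0,0.001,0.002,0,0,0,1,0,0.001,0.002,0,0,0,1,0,0.001,0.002,0,0,0,1])

```text
t: 27.32
ee_pos: [0.614, -0.2059, 0.3143]
eef_rot: [0.951, 1.571, -0.62]
wrist_force: [-0.6, 0.3, 1.4]
gripper_width: 0.0173
```

```bash
python3 hov.py w25
```

```text
t 27.42 grasp now [ 0.614  -0.2059  0.1593] q6 1.2 delta [ 0.045   0.0015 -0.0013] turn [-0.    0.   -0.01]
0.611 tin far top edge [325.1 190.7] tin base far [325.6 161.7]
0.613 tin far top edge [325.1 187.6] tin base far [325.6 159.4]
0.615 tin far top edge [325.1 184.4] tin base far [325.6 157.1]
-0.004 rim bottom far [327.2 217. ]
-0.002 rim bottom far [327.2 213. ]
0 rim bottom far [327.2 209. ]
[ 0.61395526 -0.20589265  0.31426097] [-0.55983259  0.29684816  1.36062235]
```

View pics/w25c.png

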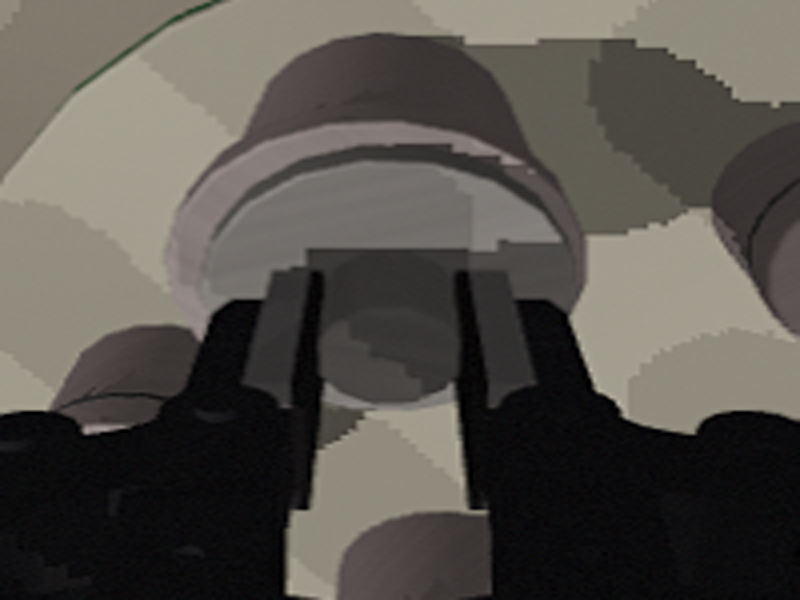

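>>> apply_moves(deltas=[-0.002,0,0,0,0,0,1,-0.005,0,0,0,0,0,1,-0.009,0,0,0,0,0,1,-0.014,0,0,0,0,0,1,-0.02,0,0,0,0,0,1,-0.03,0,0,0,0,0,1,-0.04,0,0,0,0,0,1,-0.05,0,0,0,0,0,1,-0.055,0,0,0,0,0,1,-0.055,0,0,0,0,0,1])

```text
t: 28.25
ee_pos: [0.6143, -0.2061, 0.3712]
eef_rot: [1.204, 1.568, -0.367]
wrist_force: [0.9, 0.1, -0.8]
gripper_width: 0.0173
```

>>> apply_moves(deltas=[-0.007,0,0,0,0,0,1,-0.017,0,0,0,0,0,1,-0.027,0,0,0,0,0,1,-0.037,0,0,0,0,0,1,-0.043,0,0,0,0,0,1,-0.045,0,0,0,0,0,1,-0.045,0,0,0,0,0,1,-0.045,0,0,0,0,0,1])

```text
t: 28.92
ee_pos: [0.6139, -0.2058, 0.4141]
eef_rot: [-2.182, 1.571, 2.53]
wrist_force: [-0.4, 0.0, -0.0]
gripper_width: 0.0172
```

```bash
python3 hov.py w26; python3 - <<'E'
from h import *
im=viewer.grab_frame('top'); cv2.imwrite('pics/t26.png',cv2.resize(im[60:310,150:490,::-1],None,fx=2.2,fy=2.2,interpolation=cv2.INTER_CUBIC)); s=bot.read_state();print(s['t'],s['gripper_width'],s['wrist_force'])
im=viewer.grab_frame('scene'); cv2.imwrite('pics/s26.png',cv2.resize(im[60:310,100:480,::-1],None,fx=2,fy=2,interpolation=cv2.INTER_CUBIC))
E
```

```text
t 29.02 grasp now [ 0.6136 -0.2058  0.2587] q6 1.2 delta [ 0.1444  0.0019 -0.0012] turn [-0.01 -0.02  0.05]
0.611 tin far top edge [325.8 156.7] tin base far [326.  142.8]
0.613 tin far top edge [325.8 154.5] tin base far [326.  141.1]
0.615 tin far top edge [325.8 152.4] tin base far [326.  139.4]
-0.004 rim bottom far [327.1 216.9]
-0.002 rim bottom far [327.1 213. ]
0 rim bottom far [327.2 208.9]
[ 0.61385066 -0.20582801  0.41411371] [-0.40881779  0.00239365 -0.04801419]
29.0667 0.017367570714448867 [-0.11758863  0.30805424 -0.00649753]
```

View pics/s26.png

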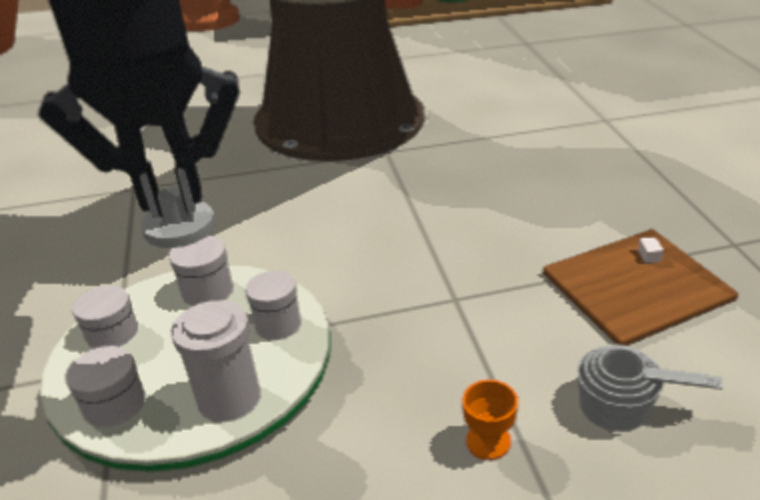

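View pics/w26.png

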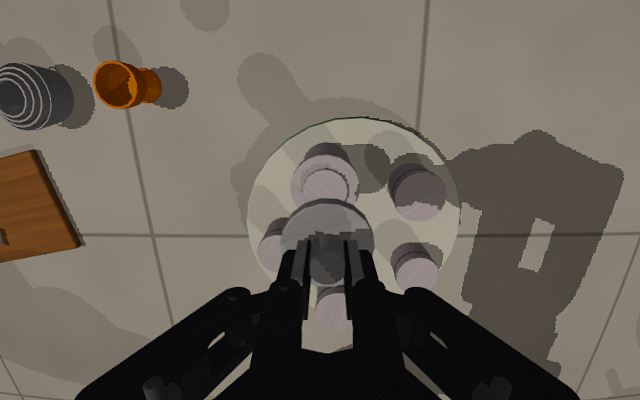

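View pics/t26.png

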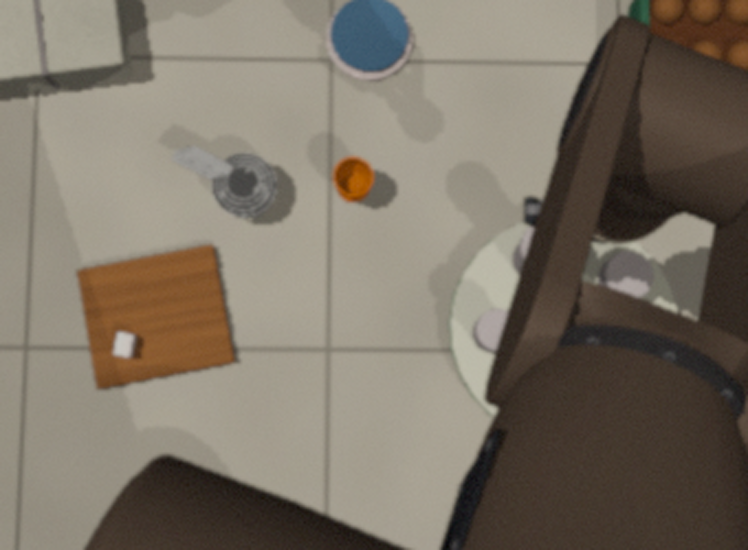

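```bash
python3 - <<'E'
from h import *
print(bot.finish_job()); s=bot.read_state(); print(s['t'],s['gripper_width'])
E
```

```text
the job is handed in; nothing more can be done
None
the job is handed in; nothing more can be done
```

I finished the task and handed it in at about 29 s of the 72 s allowed; no verdict was reported. Three lumps went into the tin and the fourth stayed on the board. The double lid was carried by its lower rim with the cap still nested. I lowered it slowly until the inner lid seated, then let go and lifted the cap alone by its knob, about 10 cm straight up.

**Last checks:**
- **Inner lid:** it reached firm contact, about 21 N upward. The gripper was within about 1 mm of the height worked out for full seating. The last pictures show it sitting level on the upright tin with the boss exposed.
- **Cap:** it was still held at the end, with the finger opening steady at 17 mm and nothing touching it in the pictures.
- **Lumps:** a picture after the third drop showed them stacked flat inside the tin, below where the plug reaches. They can't be seen now that the lid is on.
- **Other things:** the fourth lump, egg cup and measuring cups look unmoved in the top picture, and the shut tins look in place in the scene picture. I did not measure any shifts at the end.

**Disagreements:** the wrist camera showed round parts 2–5% smaller than the calibration predicted. My two estimates of the lid's position in the grip differed by about 3 mm, so I set the final alignment by comparing lid and tin in the same picture. The gripper also read 1–3 mm less than the true sizes.

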